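# Warm the custard tubs and check each with the infrared thermometer

## Robot

A 7-joint arm with a two-finger parallel gripper is mounted at the origin on the work surface. World frame = base frame: x ahead of the robot, y to its left, z up, the work surface at z = 0. Lengths are in mm, angles in rad, forces in N, time in s.
With the tool pointing down it reaches from about 400 to 875 mm from the base axis. Payload 4.4 kg.
Tool frame: the origin (TCP) lies midway between the tips of the shut fingers; the grasp point (between the pads) lies 19 mm behind it (ctrl.grip_point_offset is the distance from the TCP to the grasp point, in mm); z points along the fingers, y is the direction in which the jaws open and shut (so a half turn about z gives the same grasp; the last joint's range is limited). The gripper opens to 85 mm and grips with 20 to 120 N. Pads are 22 mm wide; open, the fingers measure 114 mm over their backs; the gripper's body (76 mm by 85 mm) begins 54 mm behind the grasp point. The pads swing forward as they close: fully open they stand 13 mm farther back than shut.
Start: joints at [-0.066, 0.628, 0.038, 1.517, -0.027, 0.996, -0.02], TCP at [650.014, 0.027, 231.313] pointing down, gripper open.
Joint ranges: [-3.06, 3.06], [-0.37, 2.12], [-1.25, 1.32], [0.18, 2.47], [-1.1, 4.24], [0.23, 1.98], [-2.94, 2.94]. Speed limits (rad/s): [2.57, 2.57, 3.14, 3.14, 3.14, 3.14, 3.14].

## Interface

Orientations are given as [roll, pitch, yaw] about the fixed x, y, z axes, in that order (R = Rz(yaw) Ry(pitch) Rx(roll)).
In Python, from cell import ctrl, imaging, models gives the robot as it stands. The module is installed in compiled form; this text tells all that it offers.
- The arm moves only by the tool drive_tool, never from a script. Its argument "deltas" is text: rows parted by semicolons, each of 5 numbers parted by spaces: the shift along the tool's x, y, z in m, then the turn about the tool's z in degrees, then the finger opening in m, from 0 to 0.0854. A call has 1 to 12 rows; each row is the pose to reach, as a shift and turn from the pose commanded when the call began, along the tool's axes at that moment; what a row does not reach only later rows make up. A row lasts 1/8 s, in which the tool goes at most 62.5 mm and 10.7 degrees, less where a joint would pass 70% of its speed; a pose out of reach is approached as far as the arm can. A call with a gripper value outside its range is refused whole. The fingers move at their own pace and stop on an object; the grip force is fixed at half the most. Time passes only in rows, so rows that repeat a pose let the fingers close. It gives the time, the measured TCP pose, the force and the opening at its end, in the units of the state.
- ctrl.read_state(): the state, without advancing time (a new reading comes with each control period).
- imaging.get_image(name): name is "scene" or "side" or "wrist"; returns a dict with "color" (384x512x3 uint8, red, green, blue), "range_z" (384x512 float32, mm along the optical axis (not along the pixel's ray), 0 where there is no reading), "vfov" (degrees; the focal length in pixels is half the picture's height over the tangent of half this angle, whatever the lens; pixels are square), "cx", "cy" (the principal point, pixels), "extrinsics" (4x4, takes a point from camera to world coordinates). Camera axes: x right, y down, z forward; pixel columns grow to the right and rows downward; lengths in mm; the calibration is good to about 2 mm. A picture is of the moment at which its call begins.
- ctrl.finish_job(): hands the job in, once; it reports no verdict.
Trained networks look in a picture, given as the dict that the camera call returned (one of the last four; its "shot" number tells which), for a name from the list of things; names that differ only in an ending like _2 or _b are one class to them, and where a whole thing is asked for, a point or a joint stands for the part that bears it (a point fixed in the world has none). Each returns a list of dicts, best first, with "score" (0 to 1); they miss things now and then, are a little off and sometimes report something else, mostly with a low value. They report only what shows in the picture. A call takes as long as a camera call.
- models.spot_in(picture, thing): "point" ([column, row] in pixels, amid what is visible of it).
- models.landmark_of(picture, thing): "point" ([column, row] in pixels: a listed point, or the origin of a listed thing).
The state is a dict: "clock": time; "qpos": joint angles; "qd": joint speeds; "tau": joint torques, N m; "eef_pos": TCP position; "tool_rot": TCP orientation; "force": force on the tool from outside, world axes, zero at the start; "torque": the same for the moment, N m; "width": finger opening in mm.
Only numpy, scipy, OpenCV 4.12 (cv2) and the standard library are available. Lean on these libraries where they do the work, as an engineer would, in place of code of your own. Each camera call takes 0.05 s, during which the arm holds its last target.

## Task

Stand all the custard tubs upright inside the rim of the warming tray, then set its heat lever to the yellow mark. Then take the infrared thermometer from its rest and, holding it about 10 cm from the lid and well above it, aim its lens down at the white label of each tub in turn, keeping it steady on the label for a full second each, in the order red, yellow, green, blue (skip colours that are not there), without touching the tubs with it. Lay the thermometer back in its rest the way it was, leaving the tubs in the tray and the lever at yellow, and do not disturb the carton, jug and scraper.

Things in the scene. Friction and masses are not known exactly. Their poses are not given: they have to be found in the camera images.
- warmer: fixed steel warming tray: square, 248 mm outside, 240 mm inside the low rim; flat floor 30 mm above the worktop, rim top 42 mm. Origin at worktop level under the tray's centre, x and y along its sides. On its -y side it carries a white control box (130 mm along x, 80 mm along y, 60 mm high) with the heat lever on top
- heat_lever (a joint): heat lever, steel stem with black ball knob 28 mm across, 95 mm from hinge to knob centre; swings in the tray's xz plane, stays where left (about 1.5 N at the knob). 0 = leaning 0.6 rad from vertical to tray -x (white mark, off), 0.6 = upright, 0.75 = yellow mark (warm), 1.2 = red mark (hot). The marks sit on the edge of a dark disc of radius 46 mm, 14 to 20 mm to the stem's -y side
- lever_hinge (a point): point on the heat lever's hinge axis (fixed; axis along tray y), 60 mm above the worktop, level with the control box's top face; axes as the tray's
- lever_knob (a point): centre of the heat lever's black ball knob; moves with the lever
- rest: fixed grey rest for the thermometer: base 120 x 70 x 12 mm, two saddles 18 mm thick (along x) centred at x = -45 and +40 mm, saddle floor 55 mm above the worktop, cheeks 12 mm high, 40 mm apart inside; 67 mm gap for the fingers between the saddles. Origin at worktop level under its centre; +x is where the thermometer's nose points
- thermometer: loose infrared thermometer, 140 g: level orange handle 130 mm long (x), 28 mm wide (y), 30 mm high (z), with a black nose 28 mm across that leaves the front end (+x) bent 45 degrees downward. Origin at the centre of the handle's underside, so the handle's middle is 15 mm above it. Lying in its rest its origin is 55 mm above the rest's origin, axes parallel
- lens (a point): red lens at the end of the thermometer's nose: at (97, 0, -17) mm in the thermometer's frame. Its z axis is the line of sight, 45 degrees forward (+x) and down of the level handle
- tub_red: loose lidded custard tub with a red lid, 60 mm across, 75 mm tall, 180 g, or absent; starts upright on the brown mat (3 mm thick). Origin at the centre of its underside, z up
- label_red (a point): centre of the round white label (38 mm across) on top of the red lid, 75 mm above the tub's origin
- tub_yellow: loose lidded custard tub with a yellow lid, 60 mm across, 75 mm tall, 180 g, or absent; starts upright on the brown mat (3 mm thick). Origin at the centre of its underside, z up
- label_yellow (a point): centre of the round white label (38 mm across) on top of the yellow lid, 75 mm above the tub's origin
- tub_green: loose lidded custard tub with a green lid, 60 mm across, 75 mm tall, 180 g, or absent; starts upright on the brown mat (3 mm thick). Origin at the centre of its underside, z up
- label_green (a point): centre of the round white label (38 mm across) on top of the green lid, 75 mm above the tub's origin
- tub_blue: loose lidded custard tub with a blue lid, 60 mm across, 75 mm tall, 180 g, or absent; starts upright on the brown mat (3 mm thick). Origin at the centre of its underside, z up
- label_blue (a point): centre of the round white label (38 mm across) on top of the blue lid, 75 mm above the tub's origin
- carton: bystander: green milk carton, 70 x 70 x 160 mm, origin under its centre
- jug: bystander: clear measuring jug, 90 mm across, 100 mm high, handle on its +y side, origin under its centre
- scraper: bystander: flat orange dough scraper, 110 x 130 mm, 5 mm thick, origin at the middle of its straight edge

How it is judged:
By the outcome, as a careful person would: the job done as asked, in the order asked, and still so for the second after the job is handed in, with the robot touching nothing.
Of tub_red, tub_yellow, tub_green, tub_blue only 3 to 4 are there at a start; the rules pass over those that are not, and their reading is None.
At some moment in a run one of tub_red, tub_yellow, tub_green, tub_blue may be knocked a few centimetres aside while the robot is not near it.
It also fails if it takes over 210 s, if anything falls off the work surface, if the arm or the gripper's body presses on something with over 40 N, if the wrist force passes 120 N, or if a joint passes its speed limit or range.

## Working session

There is one attempt and no reset: what is moved stays moved. The work goes in short steps, Python scripts to look and compute and a tool call to move; the robot and the scene stay as the last step left them, time stands still between calls to the robot, and variables do not carry over. Pictures are saved under pics/ and viewed, and the job is handed in when it is done.

Besides the shell and the picture viewer there is one more tool, called after ">>>" as name(argument=value, ...) on one line, values as JSON. drive_tool: Moves the arm, as the interface text tells. Its arguments: {"type":"object","properties":{"deltas":{"type":"string"}},"required":["deltas"]}

```bash
mkdir -p pics
cat > h.py <<'E'
import numpy as np, cv2
from cell import ctrl, imaging, models
def f_of(p): return 0.5*p["color"].shape[0]/np.tan(np.radians(p["vfov"])/2)
def px2w(p,c,r,z=None):
    f=f_of(p); T=np.array(p["extrinsics"])
    if z is None:
        c0,r0=int(round(c)),int(round(r))
        w=p["range_z"][max(0,r0-2):r0+3,max(0,c0-2):c0+3]; w=w[w>0]
        if len(w)==0: return None
        d=np.median(w); v=np.array([(c-p["cx"])/f*d,(r-p["cy"])/f*d,d]); return (T[:3,:3]@v+T[:3,3])
    v=T[:3,:3]@np.array([(c-p["cx"])/f,(r-p["cy"])/f,1]); o=T[:3,3]; return o+v*(z-o[2])/v[2]
def w2px(p,w):
    T=np.array(p["extrinsics"]); f=f_of(p); v=T[:3,:3].T@(np.array(w)-T[:3,3]); return np.array([v[0]/v[2]*f+p["cx"],v[1]/v[2]*f+p["cy"]])
def save(p,n): cv2.imwrite("pics/"+n+".png",p["color"][:,:,::-1])
def cloud(p):
    f=f_of(p);T=np.array(p["extrinsics"]);d=p["range_z"];H,W=d.shape
    c,r=np.meshgrid(np.arange(W),np.arange(H))
    v=np.stack([(c-p["cx"])/f*d,(r-p["cy"])/f*d,d],-1)@T[:3,:3].T+T[:3,3]
    v[d<=0]=np.nan
    return v
E
python3 - <<'E'
from h import *
np.set_printoptions(precision=1,suppress=True)
for n in ["scene","side","wrist"]:
    p=imaging.get_image(n); save(p,n+"0")
    print(n,p["vfov"],np.array(p["extrinsics"])[:3].round(2).tolist())
    for t in ["label_red","label_yellow","label_green","label_blue","lever_hinge","lever_knob","lens","thermometer","rest","warmer","carton","jug","scraper"]:
        for d in models.landmark_of(p,t)[:2]:
            w=px2w(p,*d["point"]); print(t,round(d["score"],2),np.array(d["point"]).round(1),w)
print(ctrl.read_state())
E
```

```text
scene 43.32426146018083 [[-0.56, 0.56, -0.61, 1530.18], [0.83, 0.36, -0.43, 675.82], [-0.02, -0.74, -0.67, 1123.44]]
label_red 0.78 [366.2 191.8] [386.5 333.   77.9]
label_red 0.57 [210.1 241.9] [777.6  -0.8   2.9]
label_yellow 0.67 [348.3 218.5] [526.3 336.9  78.3]
label_blue 0.78 [315.2 206.7] [537.6 230.7  81. ]
lever_hinge 0.92 [201.9 171.3] [ 579.9 -181.3   66.9]
lever_knob 0.58 [209.7 144.5] [ 528.2 -179.7  148.8]
lens 0.65 [164.4 147.7] [ 491.4 -440.1    5.9]
lens 0.53 [329.2 201.9] [448.3 238.   33.9]
thermometer 0.76 [188.6 135.2] [ 433.  -360.9   59.7]
rest 0.64 [190.4 146.1] [ 436.5 -355.3   13. ]
rest 0.42 [365.7 193.1] [394.8 334.7  79.6]
warmer 0.85 [241.3 202.7] [605.8  -0.9  32.9]
warmer 0.5 [364.4 214.1] [436.4 356.   31.9]
carton 0.73 [270.8 270.8] [803.9 236.3  52.4]
jug 0.83 [137.6 189.3] [ 754.7 -319.1   49.3]
scraper 0.82 [205.8 243. ] [791.2  -6.7   7. ]
side 50.522101552616554 [[-0.93, -0.17, 0.34, 199.71], [-0.38, 0.46, -0.8, 971.84], [-0.02, -0.87, -0.49, 690.23]]
label_red 0.91 [283.7 283.2] [413.2 335.3  77.8]
label_yellow 0.76 [228.2 270.3] [545.4 339.3  
[... 611 characters left out ...]
 [[1.0, -0.0, 0.0, 649.54], [-0.0, -0.95, -0.31, 80.57], [0.0, 0.31, -0.95, 373.76]]
label_green 0.17 [354.8 163.1] [782.5  -9.2   4.2]
lever_hinge 0.82 [189.  308.8] [ 575.6 -175.8   70.7]
lever_hinge 0.55 [356.  162.2] [783.7  -7.9   4.5]
warmer 0.87 [197.9 168.6] [588.8  -9.6  29.6]
scraper 0.71 [353.3 160.6] [781.7  -6.9   0.2]
{'clock': 2.1, 'qpos': array([-0.1,  0.6,  0. ,  1.5, -0. ,  1. , -0. ]), 'qd': array([ 0., -0., -0., -0.,  0.,  0.,  0.]), 'tau': array([ -0. , -56.3,   1.2, -19.4,   0. ,   0. ,  -0. ]), 'eef_pos': array([650. ,   0. , 231.3]), 'tool_rot': array([ 3.1, -0. ,  1.6]), 'force': array([ 0.4,  0.4, -0.3]), 'torque': array([-0.,  0.,  0.]), 'width': 85.34712047629274}
```

View pics/scene0.png

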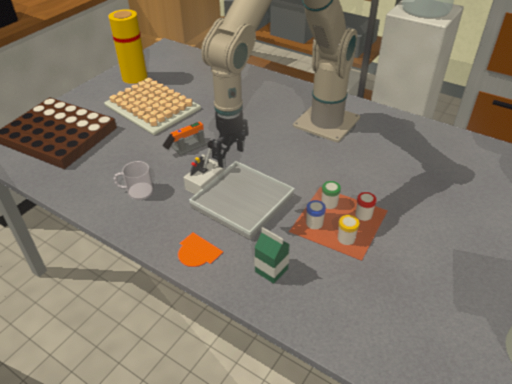

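View pics/side0.png

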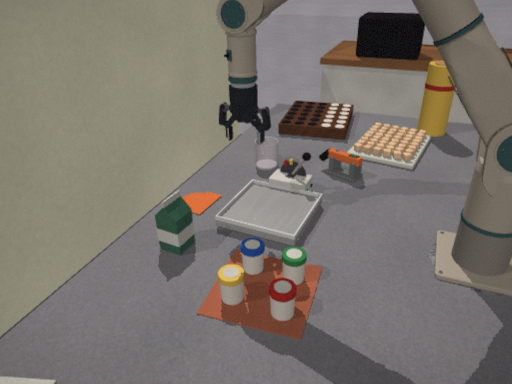

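View pics/wrist0.png

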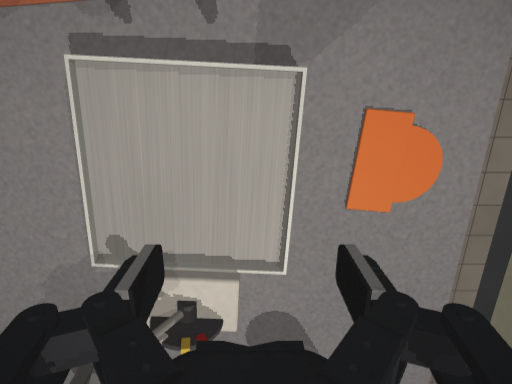

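Run:
```python
from h import *
np.set_printoptions(precision=1,suppress=True)
for n in ["scene","side"]:
    p=imaging.get_image(n); v=cloud(p)
    m=(abs(v[...,2]-78)<5)&(v[...,0]>330)&(v[...,0]<650)&(v[...,1]>150)&(v[...,1]<430)
    k,l,s,c=cv2.connectedComponentsWithStats(m.astype(np.uint8))
    for i in range(1,k):
        if s[i,4]>40:
            q=v[l==i]; (cc,r)=cv2.minEnclosingCircle(q[:,:2].astype(np.float32)); print(n,s[i,4],q.mean(0),cc,r,p["color"][l==i].mean(0))
    # handle orange
    c=p["color"].astype(int); m=(c[...,0]>180)&(c[...,1]<140)&(c[...,2]<90)&(v[...,1]<-250)&(v[...,2]>40)
    q=v[m]; print("handle",len(q),np.nanmean(q,0),np.nanmax(q,0),np.nanmin(q,0)); t=q[q[:,2]>78]; 
    if len(t)>5: print(cv2.minAreaRect(t[:,:2].astype(np.float32)),np.median(t[:,2]))
    big=cv2.resize(p["color"][100:230,130:420],None,fx=2.7,fy=2.7,interpolation=cv2.INTER_CUBIC); cv2.imwrite(f"pics/{n}_crop.png",big[:,:,::-1])
p=imaging.get_image("wrist")
T=[px2w(p,a,b,42) for a,b in [(66,57),(306,69),(286,274),(92,267)]]
print(np.array(T),np.mean(T,0)); 
print(px2w(p,187,308),px2w(p,208,326))
```

```text
scene 178 [426.9 230.9  78.7] (423.9017639160156, 231.67437744140625) 32.327789306640625 [119.5 149.9 108.2]
scene 205 [414.5 347.   78.4] (411.1033935546875, 346.4527587890625) 32.73225402832031 [140.3  85.3  74.3]
scene 213 [535.  232.2  78.3] (533.4820556640625, 231.5423583984375) 32.874671936035156 [100.6 103.3 123. ]
scene 242 [539.3 345.5  78.3] (536.4326782226562, 348.38525390625) 33.918209075927734 [206.1 175.6  84.1]
handle 117 [ 413.3 -427.2  108.3] [ 491.  -336.7  307.6] [ 135.5 -936.3   79.3]
((291.7553405761719, -635.6151123046875), (637.1746826171875, 126.78445434570312), 62.39152526855469) 87.11101157400594
side 292 [530.6 233.8  76.5] (532.6939086914062, 232.18043518066406) 30.72623634338379 [ 74.   88.2 118.3]
side 322 [423.5 231.6  76.6] (425.990478515625, 229.157470703125) 31.77249526977539 [114.5 150.2 115.8]
side 378 [535.6 346.6  76.5] (536.0863037109375, 344.5084533691406) 30.657638549804688 [202.8 179.3 118.6]
side 440 [411.2 348.4  76.6] (411.8031005859375, 346.9043884277344) 30.599205017089844 [125.8  72.3  67.8]
handle 68 [ 441.3 -372.3   83.4] [ 488.6 -340.    86.2] [ 371.5 -398.3   79.3]
((428.46234130859375, -371.4691467285156), (29.927387237548828, 121.23505401611328), 72.03718566894531) 83.36376633823153
[[ 463.3  110.7   42. ]
 [ 707.8   99.3   42. ]
 [ 696.5 -145.9   42. ]
 [ 449.4 -135.4   42. ]] [579.3 -17.8  42. ]
[ 573.3 -174.5   70.7] [ 598.1 -200.3   72.5]
```

View pics/side_crop.png

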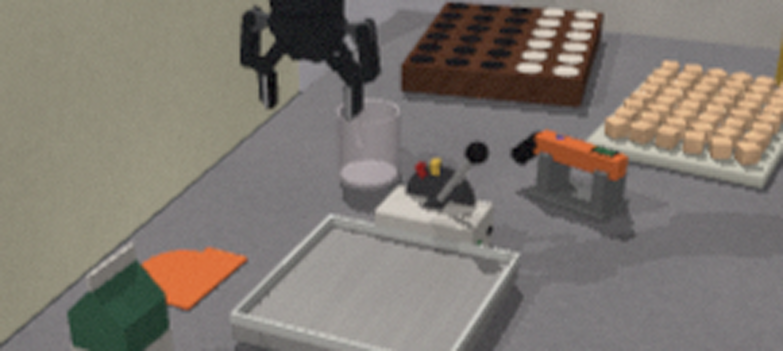

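View pics/scene_crop.png

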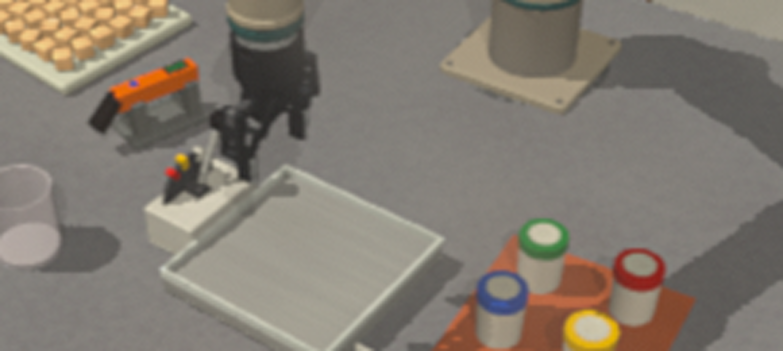

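>>> drive_tool(deltas="0.060 -0.040 0 0 0.0854; 0.120 -0.080 0 0 0.0854; 0.170 -0.120 0 0 0.0854; 0.225 -0.160 0 0 0.0854; 0.285 -0.200 0 0 0.0854; 0.347 -0.2385 0 0 0.0854; 0.347 -0.2385 0 0 0.0854; 0.347 -0.2385 0 0 0.0854; 0.347 -0.2385 0 0 0.0854; 0.347 -0.2385 0 0 0.0854")

```text
clock: 3.5
eef_pos: [412.6, 345.5, 231.4]
tool_rot: [3.141, 0.001, 1.568]
force: [1.1, -0.1, -0.5]
width: 85.5
```

```bash
cat >> h.py <<'E'
def lids(names=("side","wrist","scene"),x=(330,760),y=(-180,430),z0=78):
    for n in names:
        p=imaging.get_image(n); v=cloud(p)
        m=(abs(v[...,2]-z0)<6)&(v[...,0]>x[0])&(v[...,0]<x[1])&(v[...,1]>y[0])&(v[...,1]<y[1])
        k,l,s,c=cv2.connectedComponentsWithStats(m.astype(np.uint8))
        for i in range(1,k):
            if s[i,4]>60:
                q=v[l==i]; (cc,r)=cv2.minEnclosingCircle(q[:,:2].astype(np.float32)); print(n,s[i,4],q.mean(0).round(1),np.round(cc,1),round(r,1),p["color"][l==i].mean(0).round())
        save(p,f"{n}_{ctrl.read_state()['clock']:.2f}"); print(f"{n}_{ctrl.read_state()['clock']:.2f}")
E
python3 - <<'E'
from h import *
lids()
s=ctrl.read_state();print(s["eef_pos"],s["tool_rot"],s["qpos"])
E
```

```text
side 93 [736.8 227.8  77.8] [742.7 218.7] 36.6 [44. 66. 54.]
side 298 [530.5 233.7  76.3] [532.4 232.4] 30.8 [109. 128. 167.]
side 336 [423.1 232.1  76.4] [424.3 229.5] 30.6 [113. 149. 115.]
side 390 [535.4 347.1  76.5] [536.4 344.7] 30.3 [206. 183. 120.]
side 452 [411.1 349.   76.5] [412.6 346.7] 30.4 [181. 105.  98.]
side_3.55
wrist 2581 [413.1 347.9  77.6] [413.  346.6] 29.9 [207. 121. 110.]
wrist 2620 [536.4 345.9  77.6] [537.6 344.4] 30.1 [220. 200. 127.]
wrist 291 [545.7 251.1  76.8] [542.3 244.6] 24.5 [ 59.  96. 167.]
wrist 1901 [425.1 231.7  77.3] [424.8 229.5] 30.2 [127. 168. 126.]
wrist 159 [507.2 232.7  76.4] [511.7 231.4] 20.0 [ 53.  85. 147.]
wrist_3.60
scene 194 [427.3 230.4  78.5] [424.8 231.4] 32.6 [122. 149. 109.]
scene 220 [415.4 347.1  78.2] [413.4 345.2] 32.1 [188. 108.  93.]
scene 225 [534.7 232.   78.4] [533. 230.] 32.9 [125. 131. 158.]
scene 241 [539.5 345.   78.2] [537.8 344.4] 33.2 [208. 176.  84.]
scene_3.65
[412.31027791 346.00655692 231.33314853] [3.14139303e+00 2.14821228e-04 1.56849098e+00] [-0.76563375  0.46781371  0.0220133   1.83076164 -0.01289973  0.84315602
 -0.73971034]
```

>>> drive_tool(deltas="0.0005 0.0005 0.060 0 0.0854; 0.0005 0.0005 0.120 0 0.0854; 0.0005 0.0005 0.165 0 0.0854; 0.0005 0.0005 0.190 0 0.0854; 0.0005 0.0005 0.201 0 0.0854; 0.0005 0.0005 0.201 0 0.0854; 0.0005 0.0005 0.201 0 0.050; 0.0005 0.0005 0.201 0 0.050; 0.0005 0.0005 0.201 0 0.050; 0.0005 0.0005 0.201 0 0.050; 0.0005 0.0005 0.201 0 0.050; 0.0005 0.0005 0.201 0 0.050")

```text
clock: 5.15
eef_pos: [412.9, 348.2, 31.9]
tool_rot: [3.139, -0.002, 1.571]
force: [-0.7, -0.7, 6.0]
width: 59.2
```

>>> drive_tool(deltas="0 0 -0.03 0 0.05; 0 0 -0.07 0 0.05; 0 0 -0.110 0 0.05; -0.03 0.01 -0.13 0 0.05; -0.075 0.024 -0.13 0 0.05; -0.12 0.036 -0.13 0 0.05; -0.165 0.048 -0.13 0 0.05; -0.21 0.060 -0.13 0 0.05; -0.255 0.072 -0.13 0 0.05; -0.30 0.084 -0.13 0 0.05; -0.345 0.096 -0.13 0 0.05; -0.38 0.104 -0.13 0 0.05")

```text
clock: 6.65
eef_pos: [516.4, -34.8, 161.0]
tool_rot: [3.14, 0.001, 1.569]
force: [0.9, 1.3, -1.1]
width: 59.2
```

>>> drive_tool(deltas="-0.0375 0.010 0.02 0 0.05; -0.0375 0.010 0.055 0 0.05; -0.0375 0.010 0.085 0 0.05; -0.0375 0.010 0.096 0 0.05; -0.0375 0.010 0.101 0 0.05; -0.0375 0.010 0.101 0 0.05; -0.0375 0.010 0.101 0 0.05")

```text
clock: 7.52
eef_pos: [526.8, -69.9, 60.3]
tool_rot: [3.14, 0.0, 1.571]
force: [0.5, -0.1, -2.4]
width: 58.9
```

>>> drive_tool(deltas="0 0 0.0015 0 0.05; 0 0 0.0015 0 0.05; 0 0 0.0015 0 0.072; 0 0 0.0015 0 0.072; 0 0 0.0015 0 0.072; 0 0 0.0015 0 0.072; 0 0 -0.03 0 0.072; 0 0 -0.08 0 0.072; 0 0 -0.13 0 0.0854; 0.05 0.002 -0.15 0 0.0854; 0.10 0.004 -0.15 0 0.0854; 0.16 0.006 -0.15 0 0.0854")

```text
clock: 9.02
eef_pos: [532.3, 90.5, 209.9]
tool_rot: [3.14, 0.0, 1.568]
force: [1.0, 0.1, 0.2]
width: 85.4
```

>>> drive_tool(deltas="0.062 0.001 0 0 0.0854; 0.124 0.002 0 0 0.0854; 0.186 0.003 0 0 0.0854; 0.2545 0.004 0 0 0.0854; 0.2545 0.004 0 0 0.0854; 0.2545 0.004 0 0 0.0854; 0.2545 0.004 0 0 0.0854; 0.2545 0.004 0 0 0.0854")

```text
clock: 10.02
eef_pos: [536.7, 342.5, 209.5]
tool_rot: [3.141, 0.001, 1.568]
force: [-0.1, 1.0, -0.2]
width: 85.3
```

Run:
```python
from h import *
lids(("side","wrist"))
lids(("side",),z0=105)
s=ctrl.read_state();print(s["eef_pos"],s["tool_rot"],s["qpos"])
```

```text
side 68 [518.1 -51.3  77.9] [523.4 -65.7] 27.7 [150. 142. 133.]
side 88 [737.3 229.1  77.9] [740.7 219.5] 36.1 [45. 67. 54.]
side 302 [530.8 234.2  76.4] [532.  231.3] 30.6 [109. 128. 169.]
side 332 [423.5 232.   76.4] [424.9 230.8] 30.7 [109. 145. 111.]
side 392 [535.3 347.4  76.5] [535.7 344.8] 30.2 [208. 185. 121.]
side_10.07
wrist 2960 [537.7 346.   77.6] [537.7 344.6] 29.9 [227. 207. 132.]
wrist 2171 [533.3 233.9  77.3] [533.5 231.6] 30.2 [123. 145. 184.]
wrist 560 [737. 230.  78.] [744.8 220.6] 35.1 [38. 57. 45.]
wrist 387 [447.2 226.6  76.6] [438.9 226.8] 26.2 [ 60. 124.  72.]
wrist_10.12
side 165 [523.5 -67.9 103.1] [523.4 -69.8] 32.0 [177. 104.  98.]
side 106 [737.3 228.1 105.5] [744.4 218.9] 36.7 [45. 69. 54.]
side_10.18
[536.36251023 343.57895239 209.5316038 ] [3.14141881e+00 1.01831187e-04 1.56938375e+00] [-0.59544403  0.63095652 -0.03067968  1.57928634  0.02277791  0.93161617
 -0.63521994]
```

>>> drive_tool(deltas="0.0005 0.001 0.060 0 0.0854; 0.0005 0.001 0.120 0 0.0854; 0.0005 0.001 0.155 0 0.0854; 0.0005 0.001 0.172 0 0.0854; 0.0005 0.001 0.179 0 0.0854; 0.0005 0.001 0.179 0 0.0854; 0.0005 0.001 0.179 0 0.050; 0.0005 0.001 0.179 0 0.050; 0.0005 0.001 0.179 0 0.050; 0.0005 0.001 0.179 0 0.050; 0.0005 0.001 0.179 0 0.050; 0.0005 0.001 0.179 0 0.050")

```text
clock: 11.68
eef_pos: [538.1, 345.7, 32.1]
tool_rot: [3.139, -0.002, 1.571]
force: [-0.6, -1.3, 6.4]
width: 59.0
```

>>> drive_tool(deltas="0 0 -0.03 0 0.05; 0 0 -0.07 0 0.05; 0 0 -0.110 0 0.05; -0.03 0.008 -0.13 0 0.05; -0.075 0.018 -0.13 0 0.05; -0.12 0.028 -0.13 0 0.05; -0.165 0.038 -0.13 0 0.05; -0.21 0.048 -0.13 0 0.05; -0.255 0.058 -0.13 0 0.05; -0.30 0.068 -0.13 0 0.05; -0.345 0.078 -0.13 0 0.05; -0.38 0.087 -0.13 0 0.05")

```text
clock: 13.18
eef_pos: [624.0, -37.6, 160.6]
tool_rot: [3.142, 0.001, 1.569]
force: [0.3, 0.2, -1.8]
width: 59.1
```

>>> drive_tool(deltas="-0.035 0.007 0.02 0 0.05; -0.035 0.007 0.055 0 0.05; -0.035 0.007 0.085 0 0.05; -0.035 0.007 0.096 0 0.05; -0.035 0.007 0.1015 0 0.05; -0.035 0.007 0.1015 0 0.05; -0.035 0.007 0.102 0 0.05")

```text
clock: 14.05
eef_pos: [631.9, -70.0, 59.4]
tool_rot: [3.139, 0.0, 1.571]
force: [1.0, 0.3, -2.5]
width: 58.8
```

>>> drive_tool(deltas="0 0 0.001 0 0.05; 0 0 0.001 0 0.05; 0 0 0.001 0 0.072; 0 0 0.001 0 0.072; 0 0 0.001 0 0.072; 0 0 0.001 0 0.072; 0 0 -0.03 0 0.072; 0 0 -0.08 0 0.072; 0 0 -0.13 0 0.0854; 0.045 -0.031 -0.15 0 0.0854; 0.09 -0.062 -0.15 0 0.0854; 0.135 -0.093 -0.15 0 0.0854")

```text
clock: 15.55
eef_pos: [537.2, 66.4, 208.8]
tool_rot: [3.14, -0.001, 1.57]
force: [-0.0, 1.0, 0.4]
width: 85.0
```

>>> drive_tool(deltas="0.045 -0.031 0 0 0.0854; 0.09 -0.062 0 0 0.0854; 0.135 -0.093 0 0 0.0854; 0.165 -0.113 0 0 0.0854; 0.165 -0.113 0 0 0.0854; 0.165 -0.113 0 0 0.0854; 0.165 -0.113 0 0 0.0854; 0.165 -0.113 0 0 0.0854")

```text
clock: 16.55
eef_pos: [425.6, 229.0, 208.3]
tool_rot: [3.142, 0.0, 1.569]
force: [-0.5, 0.2, 1.1]
width: 85.7
```

Run:
```python
from h import *
lids(("side","wrist"))
lids(("side",),z0=105)
s=ctrl.read_state();print(s["eef_pos"],s["tool_rot"],s["qpos"])
```

```text
side 61 [520.7 -51.2  78.3] [524.  -68.2] 27.6 [146. 138. 129.]
side 90 [737.4 229.7  78.1] [743.4 218.9] 36.5 [42. 64. 52.]
side 285 [555.3 220.3  76.3] [557.1 218.1] 30.6 [106. 125. 165.]
side 334 [423.2 232.3  76.5] [424.2 230.2] 30.8 [111. 147. 113.]
side_16.60
wrist 2970 [425.2 230.8  77.6] [425.2 229.3] 29.8 [129. 169. 126.]
wrist 2937 [556.3 219.3  77.6] [557.3 217.8] 30.1 [121. 142. 179.]
wrist_16.65
side 89 [638.  -64.1 103. ] [634.4 -67.3] 30.1 [195. 173. 117.]
side 126 [523.5 -60.  102.8] [525.  -68.8] 30.7 [163.  86.  81.]
side 110 [737.1 226.4 105.5] [744.9 218.8] 37.2 [44. 67. 52.]
side_16.70
[425.33860449 229.55717259 208.28621929] [3.14154097e+00 5.33876015e-05 1.56970052e+00] [-0.49090385  0.4259499  -0.08609065  1.99495605  0.0538455   0.72278585
 -0.6108297 ]
```

>>> drive_tool(deltas="0 0 0.060 0 0.0854; 0 0 0.120 0 0.0854; 0 0 0.155 0 0.0854; 0 0 0.172 0 0.0854; 0 0 0.178 0 0.0854; 0 0 0.178 0 0.0854; 0 0 0.178 0 0.050; 0 0 0.178 0 0.050; 0 0 0.178 0 0.050; 0 0 0.178 0 0.050; 0 0 0.178 0 0.050; 0 0 0.178 0 0.050")

```text
clock: 18.2
eef_pos: [425.6, 230.3, 31.5]
tool_rot: [3.14, -0.001, 1.571]
force: [-0.1, -0.4, 4.8]
width: 59.0
```

>>> drive_tool(deltas="0 0 -0.03 0 0.05; 0 0 -0.07 0 0.05; 0 0 -0.110 0 0.05; -0.03 0.016 -0.13 0 0.05; -0.07 0.037 -0.13 0 0.05; -0.11 0.059 -0.13 0 0.05; -0.15 0.08 -0.13 0 0.05; -0.18 0.096 -0.13 0 0.05; -0.194 0.1035 -0.11 0 0.05; -0.194 0.1035 -0.075 0 0.05; -0.194 0.1035 -0.045 0 0.05; -0.194 0.1035 -0.034 0 0.05")

```text
clock: 19.7
eef_pos: [527.3, 35.8, 63.2]
tool_rot: [-3.139, 0.0, 1.571]
force: [0.0, 0.5, -1.1]
width: 58.7
```

>>> drive_tool(deltas="0 0 0.005 0 0.05; 0 0 0.0065 0 0.05; 0 0 0.0065 0 0.05")

```text
clock: 20.08
eef_pos: [529.2, 36.2, 58.7]
tool_rot: [3.14, -0.0, 1.571]
force: [0.2, -0.3, -1.6]
width: 58.8
```

>>> drive_tool(deltas="0 0 0.001 0 0.05; 0 0 0.001 0 0.05; 0 0 0.001 0 0.072; 0 0 0.001 0 0.072; 0 0 0.001 0 0.072; 0 0 0.001 0 0.072; 0 0 -0.03 0 0.072; 0 0 -0.08 0 0.072; 0 0 -0.13 0 0.0854; 0.045 0.007 -0.15 0 0.0854; 0.09 0.014 -0.15 0 0.0854; 0.135 0.021 -0.15 0 0.0854")

```text
clock: 21.58
eef_pos: [549.8, 172.3, 208.3]
tool_rot: [3.141, -0.0, 1.57]
force: [-0.3, 0.4, -0.4]
width: 85.9
```

>>> drive_tool(deltas="0.035 0.005 0 0 0.0854; 0.047 0.007 0 0 0.0854; 0.047 0.007 0 0 0.0854; 0.047 0.007 0 0 0.0854; 0.047 0.007 0 0 0.0854")

```text
clock: 22.2
eef_pos: [556.7, 216.1, 207.9]
tool_rot: [-3.142, 0.001, 1.568]
force: [-0.4, -0.1, -0.3]
width: 85.2
```

Run:
```python
from h import *
lids(("side","wrist"))
lids(("side",),z0=105)
s=ctrl.read_state();print(s["eef_pos"],s["tool_rot"],s["qpos"])
```

```text
side 64 [519.6 -52.1  77.7] [523.9 -68.2] 27.5 [147. 140. 131.]
side 68 [520.3  54.9  77.9] [526.2  39.6] 27.4 [146. 138. 130.]
side 90 [737.4 229.2  78.1] [744.8 219.6] 36.2 [42. 65. 52.]
side 285 [555.4 220.4  76.2] [556.5 218.1] 31.3 [107. 127. 167.]
side_22.25
wrist 641 [734.4 222.9  78.2] [745.2 218.7] 36.4 [38. 56. 45.]
wrist 2995 [557.8 219.2  77.6] [557.7 217.9] 29.9 [125. 147. 186.]
wrist 341 [530.9  57.7  78.1] [529.4  41.8] 27.2 [128. 120. 109.]
wrist_22.30
side 165 [523.7 -67.5 103.3] [523.7 -69.4] 31.8 [175. 103.  96.]
side 197 [525.9  37.9 103.2] [527.2  34.8] 31.7 [113. 148. 114.]
side 108 [738.2 228.4 105.9] [743.8 218.6] 38.0 [46. 70. 54.]
side_22.35
[556.62787748 217.13835518 207.91699981] [3.14156882e+00 2.00814145e-04 1.56955413e+00] [-0.3445392   0.57912082 -0.11726522  1.69350279  0.08384612  0.87391877
 -0.49795359]
```

>>> drive_tool(deltas="0.0007 0.001 0.060 0 0.0854; 0.0007 0.001 0.120 0 0.0854; 0.0007 0.001 0.155 0 0.0854; 0.0007 0.001 0.172 0 0.0854; 0.0007 0.001 0.178 0 0.0854; 0.0007 0.001 0.178 0 0.0854; 0.0007 0.001 0.178 0 0.050; 0.0007 0.001 0.178 0 0.050; 0.0007 0.001 0.178 0 0.050; 0.0007 0.001 0.178 0 0.050; 0.0007 0.001 0.178 0 0.050; 0.0007 0.001 0.178 0 0.050")

```text
clock: 23.85
eef_pos: [558.5, 219.2, 31.4]
tool_rot: [3.139, -0.001, 1.571]
force: [-0.0, -0.5, 5.7]
width: 59.2
```

>>> drive_tool(deltas="0 0 -0.03 0 0.05; 0 0 -0.07 0 0.05; 0 0 -0.110 0 0.05; -0.03 0.012 -0.13 0 0.05; -0.07 0.028 -0.13 0 0.05; -0.11 0.044 -0.13 0 0.05; -0.15 0.06 -0.13 0 0.05; -0.175 0.071 -0.13 0 0.05; -0.185 0.075 -0.11 0 0.05; -0.185 0.075 -0.075 0 0.05; -0.185 0.075 -0.045 0 0.05; -0.185 0.075 -0.034 0 0.05")

```text
clock: 25.35
eef_pos: [630.0, 35.1, 61.0]
tool_rot: [-3.136, -0.001, 1.572]
force: [-1.0, 0.4, -1.2]
width: 58.8
```

>>> drive_tool(deltas="0 0 0.004 0 0.05; 0 0 0.0055 0 0.05; 0 0 0.0055 0 0.05; 0 0 0.0065 0 0.05; 0 0 0.0065 0 0.072; 0 0 0.0065 0 0.072; 0 0 0.0065 0 0.072; 0 0 0.0065 0 0.072; 0 0 -0.03 0 0.072; 0 0 -0.08 0 0.072; 0 0 -0.13 0 0.0854; 0 0 -0.16 0 0.0854")

```text
clock: 26.85
eef_pos: [633.5, 33.9, 226.7]
tool_rot: [3.138, -0.0, 1.571]
force: [-0.1, -0.9, -0.3]
width: 85.3
```

>>> drive_tool(deltas="0.02 -0.05 -0.02 0 0.0854; 0.02 -0.06 -0.02 0 0.0854; 0.02 -0.06 -0.02 0 0.0854; 0.02 -0.06 -0.02 0 0.0854; 0.02 -0.06 -0.02 0 0.0854; 0.02 -0.06 -0.02 0 0.0854")

```text
clock: 27.6
eef_pos: [572.9, 53.4, 243.2]
tool_rot: [-3.141, 0.0, 1.57]
force: [-0.2, 0.2, -0.1]
width: 85.7
```

Run:
```python
from h import *
np.set_printoptions(precision=1,suppress=True)
lids(("wrist","side"),z0=105,y=(-180,150))
for n in ("wrist","side"):
    p=imaging.get_image(n)
    save(p,n+"_lev")
    for t in ("lever_hinge","lever_knob"):
        for d in models.landmark_of(p,t)[:2]: print(n,t,d["score"],np.array(d["point"]),px2w(p,*d["point"]),px2w(p,*d["point"],z=60 if t=="lever_hinge" else 138))
    v=cloud(p); m=(v[...,2]>85)&(v[...,2]<175)&(abs(v[...,0]-560)<90)&(abs(v[...,1]+185)<45)&(p["color"].max(-1)<80)
    q=v[m]; print(n,m.sum(),np.nanmedian(q,0) if m.sum() else 0, q.min(0),q.max(0)); 
    k,l,s,c=cv2.connectedComponentsWithStats(m.astype(np.uint8))
    for i in range(1,k):
        if s[i,4]>8: print(s[i,:],v[l==i].mean(0),v[l==i].min(0),v[l==i].max(0))
```

```text
wrist 2682 [529.3  36.7 104.5] [528.9  35. ] 29.9 [121. 160. 119.]
wrist 2682 [632.   34.  104.6] [632.6  32.5] 29.9 [119. 139. 174.]
wrist 2028 [526.7 -68.9 104.2] [526.2 -71.3] 30.3 [187. 109.  99.]
wrist 2034 [630.8 -68.3 104.3] [631.4 -70.4] 30.2 [209. 188. 119.]
wrist_27.65
side 153 [628.5 -66.8 103.2] [629.3 -69.5] 31.8 [198. 174. 114.]
side 159 [523.7 -68.5 103.2] [523.  -72.6] 31.8 [173. 103.  97.]
side 182 [629.4  36.2 103.1] [629.5  32.7] 30.8 [105. 123. 162.]
side 200 [525.6  38.6 103.3] [528.8  37.2] 32.6 [111. 146. 112.]
side_27.70
wrist lever_hinge 0.64 [251.3 332.2] [ 574.6 -173.1   67.3] [ 574.6 -180.1   60. ]Traceback (most recent call last):
  File "<stdin>", line 10, in <module>
    return umr_minimum(a, axis, None, out, keepdims, initial, where)
ValueError: zero-size array to reduction operation minimum which has no identity
```

View pics/wrist_lev.png

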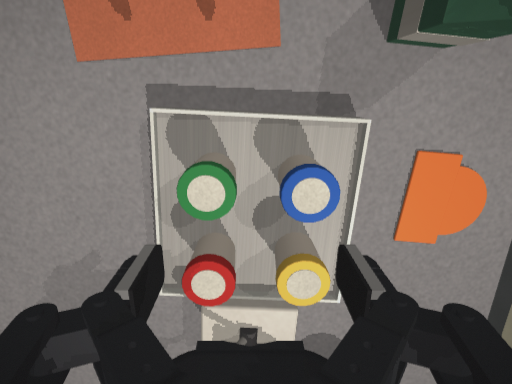

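>>> drive_tool(deltas="-0.06 -0.01 -0.02 0 0.0854; -0.12 -0.02 -0.02 0 0.0854; -0.173 -0.028 -0.02 0 0.0854; -0.173 -0.028 -0.02 0 0.0854; -0.173 -0.028 -0.02 0 0.0854; -0.173 -0.028 -0.02 0 0.0854; -0.173 -0.028 -0.02 0 0.0854")

```text
clock: 28.72
eef_pos: [544.8, -117.8, 263.8]
tool_rot: [3.142, -0.0, 1.573]
force: [-0.7, -0.3, 1.0]
width: 85.2
```

```bash
cat > lev.py <<'E'
from h import *
np.set_printoptions(precision=1,suppress=True)
def lev(names=("wrist","side","scene"),tag=""):
  for n in names:
    p=imaging.get_image(n)
    save(p,n+"_lev"+tag)
    for t in ("lever_hinge","lever_knob"):
        for d in models.landmark_of(p,t)[:2]: print(n,t,d["score"],np.array(d["point"]),px2w(p,*d["point"]),px2w(p,*d["point"],z=60 if t=="lever_hinge" else 150))
    v=cloud(p); m=(v[...,2]>115)&(v[...,2]<175)&(abs(v[...,0]-560)<90)&(abs(v[...,1]+185)<45)
    k,l,s,c=cv2.connectedComponentsWithStats(m.astype(np.uint8))
    for i in range(1,k):
        if s[i,4]>8: print(n,s[i,:],v[l==i].mean(0),v[l==i].min(0),v[l==i].max(0))
E
python3 -c "
from lev import *
lev(tag='1')"
```

```text
wrist lever_hinge 0.97 [272.6 212.6] [ 572.5 -179.6   71.3] [ 573.5 -184.4   60. ]
wrist lever_knob 0.84 [225.9 240.1] [ 522.2 -174.2  150.7] [ 522.1 -174.6  150. ]
wrist [210 227  37  30 729] [ 521.7 -178.   144.7] [ 505.7 -193.7  115. ] [ 540.9 -168.   155.2]
side lever_hinge 0.95 [291.4 178.5] [536.6 -89.3 102. ] [ 560.6 -165.    60. ]
side lever_hinge 0.56 [176.3 244.7] [743.7 252.9  33.9] [722.1 281.5  60. ]
side lever_knob 0.66 [307.2 152.5] [ 607.5 -517.6   -2.5] [ 517.7 -189.7  150. ]
side lever_knob 0.49 [266.8 167. ] [ 703.8 -307.7   11.7] [601.1 -46.9 150. ]
side [301 153  10  10  66] [ 517.7 -175.   140.2] [ 503.8 -189.6  118.8] [ 534.3 -164.2  153.4]
scene lever_hinge 0.72 [202.1 173.3] [ 584.3 -177.4   62.9] [ 581.7 -179.7   60. ]
scene lever_hinge 0.59 [192.5 137.3] [ 390.4 -381.8   15.9] [ 435.9 -339.7   60. ]
scene lever_knob 0.62 [210.9 143.9] [ 523.7 -178.1  149.1] [ 524.6 -177.4  150. ]
scene [208 141   8  14  70] [ 525.2 -178.3  141.1] [ 506.9 -194.2  115.9] [ 540.9 -165.2  157.8]
```

View pics/wrist_lev1.png

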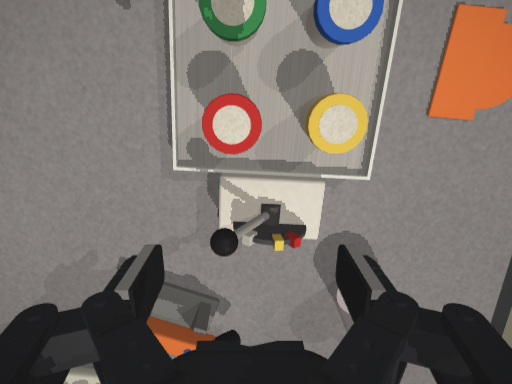

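>>> drive_tool(deltas="-0.02 -0.01 0 -10 0.0854; -0.04 -0.02 0 -20 0.0854; -0.0605 -0.024 0 -30 0.0854; -0.0605 -0.024 0 -40 0.0854; -0.0605 -0.024 0 -50 0.0854; -0.0605 -0.024 0 -60 0.0854; -0.0605 -0.024 0 -70 0.0854; -0.0605 -0.024 0 -80 0.0854; -0.0605 -0.024 0 -90 0.0854; -0.0605 -0.024 0.03 -90 0.0854; -0.0605 -0.024 0.06 -90 0.0854; -0.0605 -0.024 0.06 -90 0.0854")

```text
clock: 30.68
eef_pos: [518.8, -179.7, 202.1]
tool_rot: [3.14, -0.005, 3.141]
force: [0.2, -0.4, 0.8]
width: 85.4
```

```bash
python3 -c "
from lev import *
lev(('wrist',),tag='2'); print(ctrl.read_state()['qpos'],ctrl.read_state()['eef_pos'])"
```

```text
wrist lever_hinge 0.66 [247.7 221.3] [ 526.4 -180.8  152.3] [ 568.6 -181.2   60. ]
wrist lever_knob 0.91 [246. 205.] [ 513.9 -181.9  153.1] [ 515.1 -181.9  150. ]
wrist [ 228  187   38   38 1141] [ 515.8 -181.8  149.1] [ 505.3 -195.   136.6] [ 531.  -168.2  155. ]
[ 0.6  0.6 -0.5  1.8  0.4  0.9  1.5] [ 521.4 -179.9  205. ]
```

View pics/wrist_lev2.png

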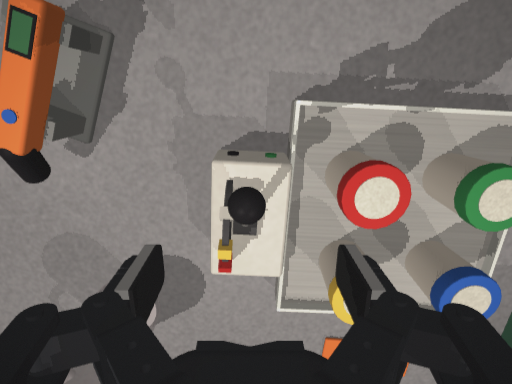

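>>> drive_tool(deltas="0.002 -0.001 0.03 0 0.0854; 0.002 -0.001 0.06 0 0.0854; 0.002 -0.001 0.08 0 0.0854; 0.002 -0.001 0.084 0 0.0854; 0.002 -0.001 0.084 0 0.05; 0.002 -0.001 0.084 0 0.02; 0.002 -0.001 0.084 0 0.02; 0.002 -0.001 0.084 0 0.02; 0.002 -0.001 0.084 0 0.02; 0.002 -0.001 0.084 0 0.02; 0.002 -0.001 0.084 0 0.02")

```text
clock: 32.2
eef_pos: [518.1, -182.0, 120.4]
tool_rot: [-3.14, -0.0, 3.141]
force: [-2.4, -3.1, 5.2]
width: 25.2
```

```bash
python3 -c "
from lev import *
lev(('wrist',),tag='3'); print(ctrl.read_state()['force'],ctrl.read_state()['eef_pos'])"
```

```text
wrist lever_knob 0.9 [250.  265.9] [ 510.  -181.7  150.6] [ 510.4 -181.7  150. ]
wrist [ 115  232  255  100 9248] [ 510.4 -182.4  156. ] [ 503.3 -229.3  120.5] [ 529.7 -140.   175. ]
wrist [166 323   4   5   9] [ 519.4 -211.9  174.5] [ 518.  -212.5  173.7] [ 520.5 -211.3  175. ]
wrist [123 332  11   8  40] [ 525.3 -226.9  173.6] [ 522.6 -228.8  171.2] [ 526.3 -224.8  174.9]
wrist [332 335  10  14  43] [ 528.1 -149.1  173.7] [ 524.  -151.4  171.4] [ 530.6 -147.7  175. ]
wrist [159 338   8  10  37] [ 528.1 -214.7  173.8] [ 524.9 -215.6  171. ] [ 530.1 -212.9  175. ]
[-2.3 -2.4  5.6] [ 518.2 -182.   120.5]
```

View pics/wrist_lev3.png

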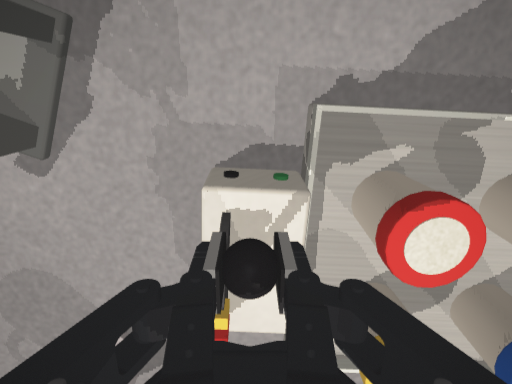

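>>> drive_tool(deltas="-0.0123 -0.0005 -0.0071 0 0.02; -0.0256 -0.0011 -0.0124 0 0.02; -0.0394 -0.0017 -0.0155 0 0.02; -0.0536 -0.0023 -0.0166 0 0.02; -0.060 -0.0026 -0.0163 0 0.02; -0.0678 -0.0029 -0.0155 0 0.02; -0.0678 -0.0029 -0.0155 0 0.02; -0.0678 -0.0029 -0.0155 0 0.02")

```text
clock: 33.35
eef_pos: [585.9, -183.6, 135.2]
tool_rot: [3.142, -0.001, -3.142]
force: [0.7, 0.2, -0.6]
width: 20.3
```

```bash
python3 -c "
from lev import *
lev(('wrist','side','scene'),tag='4'); print(ctrl.read_state()['force'],ctrl.read_state()['eef_pos'])"
```

```text
wrist lever_knob 0.75 [249.9 178.6] [ 538.9 -183.4  164.2] [ 543.1 -183.4  150. ]
wrist [ 219  148   64   64 3182] [ 540.3 -183.3  160.5] [ 529.4 -196.9  148.1] [ 555.5 -169.2  166.3]
wrist [ 194  232   38   82 1434] [ 579.1 -197.8  159.8] [ 573.4 -207.4  135.3] [ 597.3 -193.4  175. ]
wrist [ 268  232   38   82 1427] [ 579.2 -169.3  159.7] [ 573.6 -173.7  135.1] [ 596.5 -160.   174.9]
side lever_hinge 0.65 [289.3 177.7] [542.8 -87.4 104.5] [ 568.9 -168.    60. ]
side lever_knob 0.64 [298.3 148.6] [ 545.7 -182.5  162.3] [ 553.7 -209.5  150. ]
side [282 142  11  16  96] [ 580.  -172.2  154.4] [ 572.2 -200.   132.4] [ 595.4 -157.   174.3]
side [295 148   9  14  74] [ 541.2 -176.9  148. ] [ 528.8 -189.4  118.1] [ 556.2 -167.   165.9]
scene lever_hinge 0.66 [198.4 175.8] [ 602.3 -179.1   63.9] [ 599.  -182.2   60. ]
scene lever_hinge 0.61 [191.6 145.7] [ 592.2 -203.   174.9] [ 478.5 -309.5   60. ]
scene [192 144  19  15 127] [ 582.2 -180.7  153.9] [ 538.7 -206.6  115.6] [ 599.1 -156.5  174.4]
[-0.3 -0.5  0.8] [ 586.3 -183.7  135.4]
```

View pics/wrist_lev4.png

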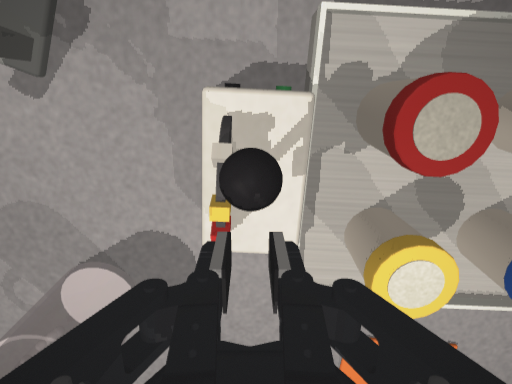

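>>> drive_tool(deltas="0 0 -0.03 0 0.0; 0 0 -0.06 0 0.0; 0.045 0 -0.06 0 0; 0.09 0 -0.06 0 0; 0.09 0 -0.06 0 0; 0.09 0 -0.03 0 0; 0.09 0 0 0 0; 0.09 0 0 0 0; 0.07 0 0 0 0; 0.055 0 0 0 0; 0.042 0 0 0 0; 0.03 0 0 0 0")

```text
clock: 35.3
eef_pos: [557.2, -183.9, 136.0]
tool_rot: [-3.141, 0.001, 3.141]
force: [-1.7, -1.4, 0.7]
width: 0.2
```

>>> drive_tool(deltas="0 0 0 0 0; 0 0 0 0 0; 0 0 0 0 0")

```text
clock: 35.67
eef_pos: [556.1, -183.6, 135.3]
tool_rot: [3.141, -0.0, 3.142]
force: [-0.2, -0.6, 1.0]
width: 0.0
```

```bash
python3 -c "
from lev import *
lev(('wrist','side','scene'),tag='5'); print(ctrl.read_state()['force'],ctrl.read_state()['eef_pos'])"
```

```text
wrist lever_hinge 0.92 [248.6 214.2] [ 564.9 -184.2   70.5] [ 569.5 -184.2   60. ]
wrist lever_knob 0.92 [244.3 313.4] [ 558.5 -185.6  182. ] [ 586.4 -186.3  150. ]
wrist [ 218  232   64  114 2692] [ 552.  -183.6  160.9] [ 543.6 -197.3  138.6] [ 592.2 -169.9  175. ]
side lever_hinge 0.81 [288.5 175.5] [ 573.8 -173.9   64.4] [ 576.4 -182.    60. ]
side lever_knob 0.62 [285.6 144.9] [ 714.9 -557.    -0.4] [ 602.7 -224.2  150. ]
side [284 146  16  16 158] [ 565.8 -177.6  151.1] [ 543.1 -191.9  116.1] [ 593.5 -167.3  173.1]
scene lever_hinge 0.64 [200. 175.] [ 592.5 -180.4   59.7] [ 592.7 -180.2   60. ]
scene lever_hinge 0.58 [264.7 193.3] [546.7  51.9  55.2] [551.1  54.7  60. ]
scene lever_knob 0.56 [197.2 152.1] [ 592.8 -181.1  158. ] [ 585.  -188.2  150. ]
scene [195 144  14  16 125] [ 574.8 -179.1  155.7] [ 544.8 -195.9  118.8] [ 596.6 -164.5  174.7]
[-0.8  0.1 -0.4] [ 556.3 -183.7  135.3]
```

View pics/wrist_lev5.png

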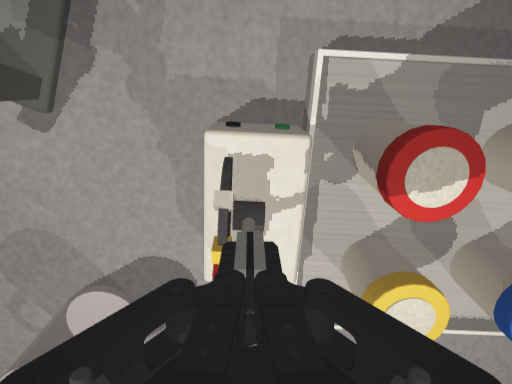

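>>> drive_tool(deltas="0.02 0 0 0 0; 0.03 0 -0.02 0 0; 0.035 0 -0.07 0 0.0; 0.035 0 -0.07 0 0.0; 0.035 0 -0.07 0 0.0; 0.035 0 -0.07 0 0.0")

```text
clock: 36.88
eef_pos: [520.6, -183.6, 204.2]
tool_rot: [3.141, -0.002, 3.142]
force: [0.2, -0.2, -1.0]
width: 0.1
```

```bash
python3 -c "
from lev import *
lev(('wrist','side','scene'),tag='6'); print(ctrl.read_state()['force'],ctrl.read_state()['eef_pos'])
p=imaging.get_image('side');cv2.imwrite('pics/sidec6.png',cv2.resize(p['color'][130:200,260:340],None,fx=7,fy=7,interpolation=cv2.INTER_CUBIC)[:,:,::-1])"
```

```text
wrist lever_hinge 0.69 [365.7 298.6] [632.3 -71.5 105.6] [668.6 -50.3  60. ]
wrist lever_hinge 0.63 [251.9 219.4] [ 564.9 -180.9   70.3] [ 569.6 -180.8   60. ]
side lever_hinge 0.85 [287.7 176.8] [ 575.3 -170.4   61. ] [ 575.9 -172.2   60. ]
side lever_hinge 0.24 [265.4 166.4] [ 709.2 -307.    13.6] [ 674.3 -219.3   60. ]
side lever_knob 0.74 [280.8 222.2] [517.7  59.2  38.1] [463.1 215.8 150. ]
side lever_knob 0.15 [342.6 164.2] [ 446.9 -449.9    1.9] [ 393.7 -144.1  150. ]
side [284 146   8  16  79] [ 579.3 -179.4  147.8] [ 569.6 -188.9  115.2] [ 593.5 -169.2  166.1]
scene lever_hinge 0.71 [201.8 173.2] [ 584.  -179.    62.4] [ 581.8 -180.9   60. ]
scene lever_hinge 0.23 [263.1 190.8] [550.7  48.3  67.6] [543.7  43.8  60. ]
scene lever_knob 0.67 [199.1 151. ] [ 588.2 -176.3  161.6] [ 576.9 -186.6  150. ]
scene [195 147   8  14  73] [ 585.8 -180.6  153.4] [ 573.2 -193.2  115.3] [ 596.9 -169.8  169.8]
[-0.3 -0.4 -0.7] [ 521.3 -183.6  205.2]
```

View pics/wrist_lev6.png

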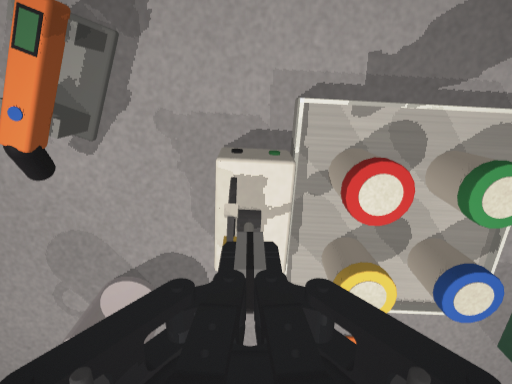

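View pics/sidec6.png

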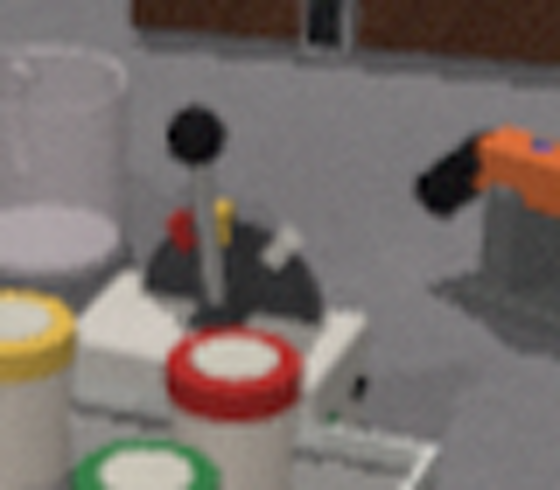

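>>> drive_tool(deltas="0.02 0 -0.03 0 0.0854; 0.04 0 -0.05 0 0.0854; 0.04 0 -0.05 0 0.0854; 0.04 0 -0.05 0 0.0854; 0.04 0 -0.05 0 0.0854; 0.04 0 -0.05 0 0.0854")

```text
clock: 38.12
eef_pos: [481.4, -183.5, 254.6]
tool_rot: [3.141, -0.001, -3.141]
force: [-0.0, -0.2, -0.1]
width: 85.7
```

```bash
python3 -c "
from lev import *
lev(('wrist',),tag='7'); print(ctrl.read_state()['force'],ctrl.read_state()['eef_pos'])
p=imaging.get_image('wrist');v=cloud(p);c=p['color'].astype(int)
R=(c[...,0]>130)&(c[...,1]<60)&(c[...,2]<60)
Y=(c[...,0]>150)&(c[...,1]>110)&(c[...,2]<70)
B=(abs(v[...,0]-572)<70)&(abs(v[...,1]+196)<30)&(v[...,2]>60)
for m in (R&B,Y&B):
  q=v[m]; print(len(q), q.mean(0),q.min(0),q.max(0))
cv2.imwrite('pics/w7.png',cv2.resize(p['color'][150:384,150:350],None,fx=2.5,fy=2.5)[:,:,::-1])
"
```

```text
wrist lever_hinge 0.72 [251.  233.5] [ 566.7 -181.2   71.7] [ 572.7 -181.1   60. ]
wrist lever_knob 0.81 [246.7 284.9] [ 572.9 -185.8  162.3] [ 582.  -185.9  150. ]
wrist [233 258  29  47 849] [ 577.9 -185.1  155.7] [ 569.6 -199.   115.3] [ 594.  -172.2  169.4]
[ 0.3  1.1 -0.6] [ 481.4 -183.5  255. ]
72 [ 594.  -201.9  103.3] [ 590.1 -207.4   99.1] [ 600.2 -197.3  106.6]
9 [ 572.2 -201.1  111.7] [ 571.4 -205.3  110.7] [ 572.8 -196.8  113. ]
```

View pics/w7.png

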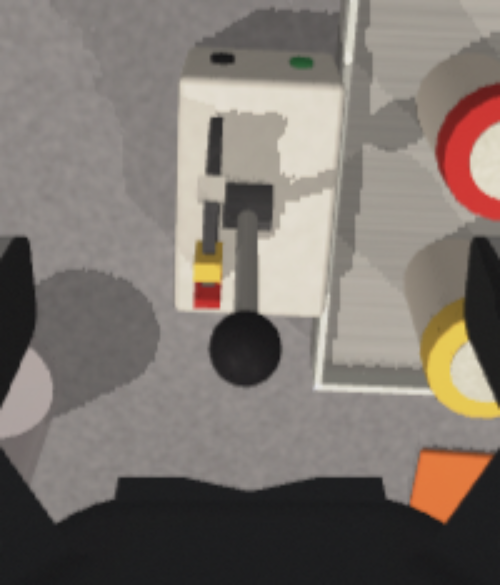

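```bash
cat >> lev.py <<'E'
from scipy.optimize import least_squares
def knob():
  for n in ("wrist","side","scene"):
    p=imaging.get_image(n); v=cloud(p)
    m=(v[...,2]>125)&(v[...,2]<180)&(abs(v[...,0]-575)<60)&(abs(v[...,1]+183)<35)&(p["color"].max(-1)<70)
    q=v[m]; 
    if len(q)<10: print(n,len(q)); continue
    r=least_squares(lambda c:np.linalg.norm(q-c,axis=1)-14,q.mean(0)-[0,0,5],loss='soft_l1'); c=r.x
    # ball pixel center
    rows,cols=np.nonzero(m); (cc,rad)=cv2.minEnclosingCircle(np.stack([cols,rows],1).astype(np.float32))
    print(n,len(q),"fit",c,"rms",np.sqrt(np.mean(r.fun**2)),"circ",cc,rad,px2w(p,*cc,z=154))
    c_=p["color"].astype(int)
    B=(abs(v[...,0]-572)<70)&(abs(v[...,1]+196)<30)&(v[...,2]>60)
    R=(c_[...,0]>110)&(c_[...,1]<70)&(c_[...,2]<70)&B; Y=(c_[...,0]>130)&(c_[...,1]>100)&(c_[...,2]<90)&B
    for k,mm in (("red",R),("yel",Y)):
        if mm.sum(): print("  ",k,mm.sum(),v[mm].mean(0),v[mm].min(0),v[mm].max(0))
E
python3 -c "
from lev import *
knob()"
```

```text
wrist 663 fit [ 584.  -185.1  154. ] rms 0.5687110769709501 circ (248.0, 288.6206970214844) 14.925393104553223 [ 583.6 -184.8  154. ]
   red 89 [ 594.2 -202.5  102.9] [ 589.8 -207.7   98.2] [ 600.7 -197.4  105.9]
   yel 128 [ 574.9 -201.1  109.3] [ 569.6 -207.1   97.3] [ 588.7 -195.7  113.3]
side 50 fit [ 582.3 -186.   152.8] rms 1.926949356375006 circ (287.46295166015625, 149.05555725097656) 3.9716176986694336 [ 583.  -185.2  154. ]
   red 11 [ 591.2 -195.6   95.8] [ 568.  -204.    60.6] [ 598.2 -172.4  104.7]
   yel 4 [ 574.1 -203.1  110.2] [ 570.9 -210.7  108.5] [ 576.4 -198.2  110.8]
scene 46 fit [ 582.3 -183.8  155.6] rms 3.2709357247804918 circ (198.0, 150.2857208251953) 3.84663987159729 [ 579.7 -188.5  154. ]
   red 11 [ 596.  -200.2  102.2] [ 591.7 -205.8   96.6] [ 601.1 -196.8  107.6]
   yel 18 [ 570.7 -202.7  167.2] [ 521.4 -225.5  100.7] [ 586.  -182.2  615.2]
```

```bash
python3 -c "
from lev import *
p=imaging.get_image('wrist'); v=cloud(p); c=p['color'].astype(int)
m=(v[...,2]>82)&(v[...,2]<136)&(abs(v[...,0]-575)<20)&(abs(v[...,1]+184)<7)
q=v[m]; print(len(q))
for it in range(5):
  A=np.polyfit(q[:,2],q[:,0],1); r=q[:,0]-np.polyval(A,q[:,2]); q=q[abs(r)<max(2.5,2*r.std())]
print(len(q),A,np.arctan(A[0]),np.polyval(A,60),q.min(0),q.max(0),r.std())
r,cx=np.nonzero(m)
for a,b in zip(r[::25],cx[::25]): print(a,b,v[a,b],c[a,b])
# white mark
B=(abs(v[...,0]-545)<25)&(abs(v[...,1]+200)<14)&(v[...,2]>75)&(v[...,2]<118)
k=v[B]; print('above-box pts',len(k)); W=B&(c.min(-1)>110); print(W.sum(),v[W].mean(0),v[W].min(0),v[W].max(0))
# box extents
b=(abs(v[...,2]-60)<3)&(abs(v[...,0]-570)<90)&(abs(v[...,1]+185)<60); print(v[b].min(0),v[b].max(0))
"
```

```text
278
270 [  0.1 557.3] 0.14542837969294664 566.1260515595886 [ 568.4 -189.5   82.2] [ 578.9 -180.5  135.8] 0.9016289059092604
239 248 [ 568.4 -185.2   83. ] [99 96 90]
243 247 [ 570.3 -186.3   89.1] [97 94 89]
246 248 [ 570.5 -185.1   95.6] [99 96 91]
249 249 [ 571.7 -184.   100.2] [95 92 87]
252 247 [ 572.7 -186.2  105. ] [97 94 89]
255 246 [ 572.9 -187.2  111. ] [101  99  93]
258 244 [ 576.2 -189.4  111.6] [138 133 124]
260 251 [ 574.5 -181.9  118.3] [95 91 87]
263 249 [ 574.3 -184.   124.4] [95 92 87]
266 247 [ 575.1 -186.   128.7] [98 95 90]
269 245 [ 576.6 -188.1  131.8] [106 102  97]
272 251 [ 577.5 -182.   135.7] [94 90 86]
above-box pts 346
130 [ 542.  -200.5  102.4] [ 527.3 -206.    78.8] [ 561.2 -194.7  106.6]
[ 504.2 -222.    57. ] [ 636.3 -138.3   62.9]
```

>>> drive_tool(deltas="0 -0.06 0 0 0.0854; 0 -0.12 0 0 0.0854; 0.01 -0.165 0 9 0.0854; 0.01 -0.165 0 18 0.0854; 0.01 -0.165 0 18 0.0854; 0.01 -0.165 0 18 0.0854; 0.01 -0.165 0 18 0.0854; 0.01 -0.165 0 18 0.0854")

```text
clock: 39.52
eef_pos: [471.5, -348.3, 255.4]
tool_rot: [3.142, 0.0, 2.829]
force: [-0.5, -0.2, -0.1]
width: 85.4
```

```bash
cat > th.py <<'E'
from h import *
np.set_printoptions(precision=2,suppress=True)
def th(tag,names=("wrist",)):
  for n in names:
    p=imaging.get_image(n); v=cloud(p); c=p["color"].astype(int); save(p,n+"_th"+tag)
    m=(abs(v[...,2]-85)<4)&(v[...,1]<-260)&(v[...,1]>-460)&(v[...,0]>320)&(v[...,0]<540)
    k,l,s,_=cv2.connectedComponentsWithStats(m.astype(np.uint8)); i=1+np.argmax(s[1:,4]) if k>1 else 0
    q=v[l==i]; rc=cv2.minAreaRect(q[:,:2].astype(np.float32)); print(n,len(q),"top",q[:,2].mean(),rc)
    cov=np.cov(q[:,:2].T); w,u=np.linalg.eigh(cov); print(" mean",q.mean(0),"yaw",np.arctan2(*(u[::-1,1])))
    for t in ("thermometer","rest","lens"):
        for d in models.landmark_of(p,t)[:1]:
            print(" ",t,round(d["score"],2),np.array(d["point"]).round(1),px2w(p,*d["point"],z={"thermometer":55,"rest":0,"lens":38}[t]))
E
python3 -c "
from th import *
th('1',('wrist','side','scene')); s=ctrl.read_state(); print(s['eef_pos'],s['tool_rot'],s['qpos'])"
```

```text
wrist 3354 top 84.76619917194571 ((434.5939025878906, -371.8985290527344), (28.01003074645996, 138.44935607910156), 69.01290893554688)
 mean [ 428.33 -369.15   84.77] yaw 2.772229504973953
  thermometer 0.65 [222.  132.9] [ 431.23 -367.77   55.  ]
  rest 0.59 [219.8 127.2] [ 429.3  -375.11    0.  ]
  lens 0.93 [218.4 206.3] [ 520.15 -405.84   38.  ]
side 125 top 83.7165719152601 ((431.1698913574219, -368.32940673828125), (31.26973533630371, 135.93235778808594), 66.94136047363281)
 mean [ 425.06 -364.67   83.72] yaw 2.770771742103717
  thermometer 0.78 [342.5 161.9] [ 432.17 -358.78   55.  ]
  rest 0.74 [340.3 170.3] [ 444.5  -399.37    0.  ]
  lens 0.71 [321.8 156.9] [ 520.6  -410.63   38.  ]
scene 151 top 85.15673324020064 ((433.9529724121094, -368.20343017578125), (38.153404235839844, 141.73638916015625), 66.27324676513672)
 mean [ 434.06 -368.38   85.16] yaw 2.7639560495640363
  thermometer 0.9 [187.5 133.7] [ 422.8  -375.26   55.  ]
  rest 0.98 [186.  144.6] [ 425.41 -387.98    0.  ]
  lens 0.67 [164.  147.7] [ 522.08 -409.29   38.  ]
[ 471.31 -348.68  255.31] [3.14 0.   2.83] [ 0.87  0.54 -0.44  1.66  0.26  1.    1.6 ]
```

View pics/wrist_th1.png

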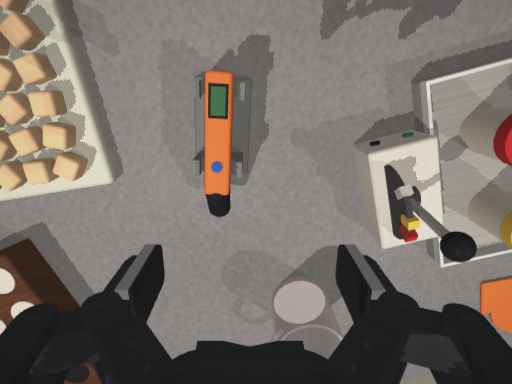

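>>> drive_tool(deltas="0.02 -0.02 0.03 3.3 0.0854; 0.0337 -0.0323 0.08 3.3 0.0854; 0.0337 -0.0323 0.12 3.3 0.0854; 0.0337 -0.0323 0.15 3.3 0.0854; 0.0337 -0.0323 0.15 3.3 0.0854; 0.0337 -0.0323 0.15 3.3 0.0854; 0.0337 -0.0323 0.15 3.3 0.0854")

```text
clock: 41.0
eef_pos: [430.3, -369.6, 106.8]
tool_rot: [-3.141, 0.003, 2.77]
force: [0.5, -0.3, -0.3]
width: 85.5
```

```bash
python3 -c "
from th import *
th('2'); s=ctrl.read_state(); print(s['eef_pos'],s['tool_rot'],s['qpos'])"
```

```text
wrist 8986 top 84.82161439687562 ((434.24365234375, -372.0356750488281), (27.948139190673828, 138.6645050048828), 68.8759994506836)
 mean [ 423.82 -368.     84.82] yaw 2.773596530243263
  thermometer 0.92 [248.8 209.6] [ 429.96 -370.08   55.  ]
  lens 0.71 [248.  307.8] [ 520.8  -406.37   38.  ]
[ 429.58 -369.26  106.09] [-3.14  0.    2.77] [ 0.88  0.7  -0.34  1.86  0.37  0.64  1.52]
```

View pics/wrist_th2.png

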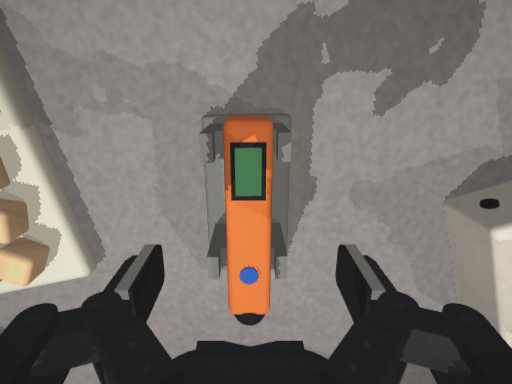

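>>> drive_tool(deltas="0 -0.0008 0.03 0 0.0854; 0 -0.0008 0.048 0 0.0854; 0 -0.0008 0.055 0 0.0854; 0 -0.0008 0.055 0 0.0854; 0 -0.0008 0.055 0 0.02; 0 -0.0008 0.055 0 0.02; 0 -0.0008 0.055 0 0.02; 0 -0.0008 0.055 0 0.02; 0 -0.0008 0.055 0 0.02; 0 -0.0008 0.055 0 0.02; 0 -0.0008 0.055 0 0.02; 0 -0.0008 0.055 0 0.02")

```text
clock: 42.7
eef_pos: [429.2, -370.0, 50.8]
tool_rot: [-3.141, 0.001, 2.77]
force: [-1.6, 0.8, 5.4]
width: 27.4
```

```bash
python3 -c "
from th import *
th('3'); s=ctrl.read_state(); print(s['eef_pos'],s['tool_rot'],s['qpos'],s['force'])"
```

```text
wrist 14483 top 84.96528976189606 ((414.9425048828125, -361.44451904296875), (49.70590591430664, 95.35400390625), 65.25621032714844)
 mean [ 409.19 -362.22   84.97] yaw 2.772721217798518
  thermometer 0.89 [247.4 253. ] [ 429.67 -371.4    55.  ]
[ 429.23 -369.98   50.84] [-3.14  0.    2.77] [ 0.85  0.78 -0.29  1.89  0.41  0.53  1.48] [-1.01  1.41  4.94]
```

View pics/wrist_th3.png

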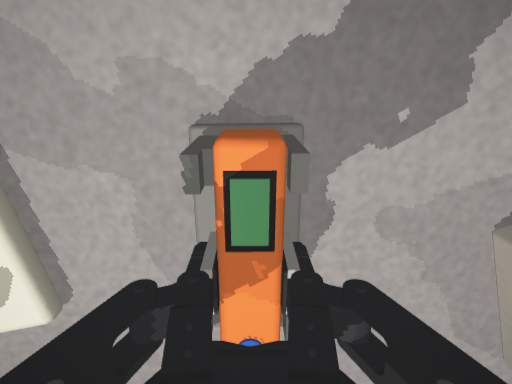

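>>> drive_tool(deltas="0 0 -0.008 0 0.02; 0 0 -0.025 0 0.02; 0 0 -0.05 0 0.02; 0 0 -0.08 0 0.02; 0 0 -0.11 0 0.02; 0 0 -0.14 0 0.02; 0 0 -0.165 0 0.02; 0 0 -0.174 0 0.02; 0 0 -0.174 0 0.02; 0 0 -0.174 0 0.02")

```text
clock: 44.15
eef_pos: [428.2, -369.4, 223.3]
tool_rot: [3.141, -0.002, 2.77]
force: [0.0, 0.4, -1.2]
width: 27.0
```

```bash
python3 -c "
from th import *
np.set_printoptions(precision=4,suppress=True)
s=ctrl.read_state(); print(s['eef_pos'],s['tool_rot'],s['qpos'],s['force'])
from scipy.spatial.transform import Rotation as R
M=R.from_euler('xyz',s['tool_rot']).as_matrix(); print(M); print(M.T@(np.array([526,98.2,225])-s['eef_pos']))"
```

```text
[ 428.2415 -369.3621  223.3154] [ 3.141  -0.002   2.7698] [ 0.9373  0.5439 -0.4205  1.7571  0.2727  0.9005  1.5984] [ 0.0348  0.4303 -1.2   ]
[[-0.9317  0.3633 -0.0016]
 [ 0.3633  0.9317  0.0012]
 [ 0.002   0.0006 -1.    ]]
[ 78.7889 471.1312  -1.2659]
```

>>> drive_tool(deltas="0.003 0.020 0 2 0.02; 0.010 0.060 0 8 0.02; 0.017 0.104 0 14 0.02; 0.0245 0.148 0 21 0.02; 0.032 0.192 0 28 0.02; 0.0395 0.236 0 35 0.02; 0.047 0.280 0 42 0.02; 0.0545 0.324 0 49 0.02; 0.062 0.368 0 56 0.02; 0.069 0.412 0 62 0.02; 0.075 0.450 0 67 0.02; 0.0788 0.471 0 68.7 0.02")

```text
clock: 45.65
eef_pos: [526.2, 100.6, 223.2]
tool_rot: [-3.14, -0.001, 1.573]
force: [-0.6, -1.0, -1.6]
width: 27.4
```

>>> drive_tool(deltas="0 0 0 0 0.02; 0 0 0 0 0.02; 0 0 0 0 0.02; 0 0 0 0 0.02")

```text
clock: 46.15
eef_pos: [526.6, 96.6, 224.3]
tool_rot: [-3.141, 0.0, 1.569]
force: [0.8, -0.1, -1.7]
width: 27.3
```

```bash
python3 -c "
from th import *
s=ctrl.read_state(); print(s['eef_pos'],s['tool_rot'],s['qpos'],s['force'],s['width'])
lids(('side','scene','wrist'),z0=105,y=(-180,150),x=(450,710))
p=imaging.get_image('side')
for t in ('lens','label_red'):
  print(models.landmark_of(p,t)[:2])
"; ls -t pics | head -4
```

```text
[526.62  96.63 224.31] [-3.14  0.    1.57] [-0.14  0.47 -0.13  1.84  0.08  0.83 -0.32] [ 0.81 -0.07 -1.72] 27.315310630630616
side 88 [633.4 -58.8 103.1] [630.6 -68.5] 30.1 [195. 168. 100.]
side 163 [523.8 -68.2 103.1] [523.1 -73.1] 33.2 [175. 103.  97.]
side 182 [629.6  36.3 103.2] [630.1  34.2] 30.3 [105. 123. 162.]
side 201 [526.   38.4 103.2] [527.7  35.4] 30.6 [111. 146. 112.]
side_46.20
scene 171 [527.3 -69.7 105.8] [527.  -71.7] 34.3 [189. 111.  97.]
scene 186 [530.8  36.6 105.6] [527.6  32. ] 33.3 [115. 153. 107.]
scene 197 [632.7 -68.7 105.3] [631.1 -70.6] 33.2 [210. 181.  86.]
scene 213 [634.8  34.4 105.3] [632.9  31.8] 32.3 [116. 133. 166.]
scene_46.25
wrist 2660 [631.5  34.6 104.5] [632.3  32.9] 30.0 [131. 154. 196.]
wrist_46.30
[{'point': [289.6, 157.2], 'score': 0.73}]
[{'point': [292.5, 177.4], 'score': 0.71}, {'point': [274.8, 216.3], 'score': 0.24}]
wrist_46.30.png
scene_46.25.png
side_46.20.png
wrist_th3.png
```

```bash
python3 -c "
from th import *
for n in ('side','scene','wrist'):
  p=imaging.get_image(n)
  print(n,w2px(p,[526.6,-1.4,211]),w2px(p,[526,-70.5,105]),[d for d in models.landmark_of(p,'lens')[:2]])
p=imaging.get_image('side');a=p['color'][90:290,170:370]; q=imaging.get_image('scene');b=q['color'][90:290,150:350]
cv2.imwrite('pics/c1.png',cv2.resize(np.hstack([a,b]),None,fx=2,fy=2,interpolation=cv2.INTER_CUBIC)[:,:,::-1])
"
```

```text
side [285.73 158.19] [292.79 180.9 ] [{'point': [288.7, 159.3], 'score': 0.86}]
scene [253.93 146.65] [237.11 165.32] [{'point': [253.5, 147.0], 'score': 0.98}, {'point': [240.3, 203.7], 'score': 0.35}]
wrist [250.03 366.96] [249.23 329.56] []
```

View pics/c1.png

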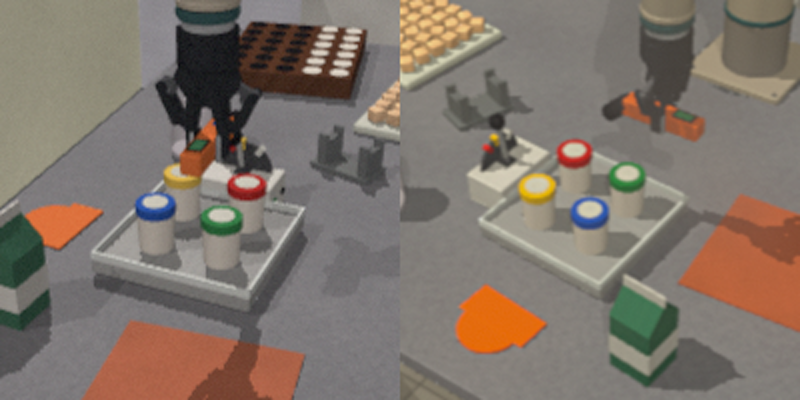

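View pics/wrist_46.30.png

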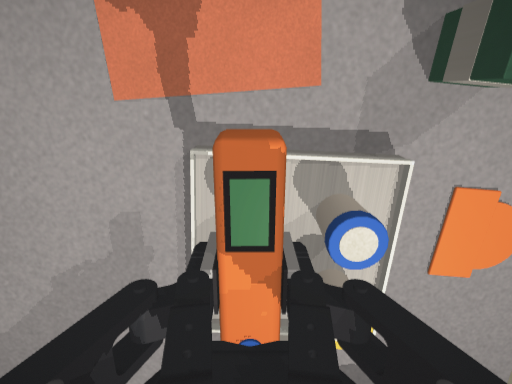

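>>> drive_tool(deltas="0.0015 -0.0005 0.015 0 0.02; 0.0015 -0.0005 0.030 0 0.02; 0.0015 -0.0005 0.0355 0 0.02; 0.0015 -0.0005 0.0355 0 0.02; 0.0015 -0.0005 0.0355 0 0.02; 0.0015 -0.0005 0.0355 0 0.02")

```text
clock: 47.6
eef_pos: [526.5, 99.3, 189.2]
tool_rot: [3.141, -0.0, 1.571]
force: [-0.3, -0.4, -2.0]
width: 26.8
```

>>> drive_tool(deltas="0 0 0 0 0.02; 0 0 0 0 0.02; 0 0 0 0 0.02; 0 0 0 0 0.02; 0 0 0 0 0.02; 0 0 0 0 0.02; 0 0 0 0 0.02; 0 0 0 0 0.02; 0 0 0 0 0.02; 0 0 0 0 0.02; 0 0 0 0 0.02; 0 0 0 0 0.02")

```text
clock: 49.1
eef_pos: [526.2, 99.2, 188.8]
tool_rot: [-3.142, -0.0, 1.571]
force: [-0.6, 0.8, -1.5]
width: 27.4
```

```bash
python3 -c "
from th import *
s=ctrl.read_state(); print(s['eef_pos'],s['tool_rot'],s['force'],s['width'])
e=s['eef_pos']; L=e+[0,-98,-13]
for n in ('side','scene'):
  p=imaging.get_image(n)
  print(n,w2px(p,L),w2px(p,[526,-70.5,105]),[d for d in models.landmark_of(p,'lens')[:2]])
print('aim at z105',L+np.array([0,-1,-1])*(L[2]-105))
lids(('side','scene'),z0=105,y=(-180,150),x=(450,710))
"
```

```text
[526.16  99.2  188.82] [-3.14 -0.    1.57] [-0.64  0.78 -1.5 ] 27.392726673183915
side [285.38 169.97] [292.79 180.9 ] [{'point': [288.8, 170.9], 'score': 0.92}, {'point': [249.5, 190.7], 'score': 0.18}]
scene [254.82 155.74] [237.11 165.32] [{'point': [254.4, 153.4], 'score': 0.92}, {'point': [207.2, 239.9], 'score': 0.17}]
aim at z105 [526.16 -69.61 105.  ]
side 81 [639.6 -65.1 103.2] [634.9 -70. ] 30.6 [200. 177. 122.]
side 159 [524.1 -68.1 103.1] [525.6 -70.9] 32.1 [175. 103.  96.]
side 180 [629.6  35.9 103.1] [631.9  34.1] 31.6 [106. 124. 163.]
side 200 [525.9  38.5 103.2] [528.7  35.6] 31.7 [109. 144. 111.]
side_49.35
scene 179 [528.4 -69.4 105.6] [526.3 -69.5] 33.2 [188. 108.  94.]
scene 185 [529.6  36.5 105.5] [527.5  35. ] 32.7 [118. 153. 109.]
scene 200 [632.9 -68.7 105.4] [632.3 -70.7] 32.5 [209. 180.  86.]
scene 214 [634.2  34.7 105.3] [631.9  34.9] 32.3 [117. 133. 167.]
scene_49.40
```

>>> drive_tool(deltas="0 0.02 0 0 0.02; 0 0.05 0 0 0.02; 0 0.08 0 0 0.02; 0 0.098 0 0 0.02; 0 0.105 0 0 0.02; 0 0.105 0 0 0.02; 0 0.105 0 0 0.02; 0 0.105 0 0 0.02")

```text
clock: 50.4
eef_pos: [630.6, 99.3, 189.0]
tool_rot: [-3.141, -0.0, 1.571]
force: [-0.2, -0.3, -1.3]
width: 27.6
```

>>> drive_tool(deltas="0 0 0 0 0.02; 0 0 0 0 0.02; 0 0 0 0 0.02; 0 0 0 0 0.02; 0 0 0 0 0.02; 0 0 0 0 0.02; 0 0 0 0 0.02; 0 0 0 0 0.02; 0 0 0 0 0.02; 0 0 0 0 0.02; 0 0 0 0 0.02; 0 0 0 0 0.02")

```text
clock: 51.9
eef_pos: [631.2, 99.2, 188.8]
tool_rot: [3.142, -0.0, 1.571]
force: [0.2, 0.2, -1.9]
width: 27.2
```

```bash
python3 -c "
from th import *
s=ctrl.read_state(); print(s['eef_pos'],s['tool_rot'],s['force'],s['width'])
e=s['eef_pos']; L=e+[0,-98,-13]
for n in ('side','scene'):
  p=imaging.get_image(n)
  print(n,w2px(p,L),[d for d in models.landmark_of(p,'lens')[:2]])
print('aim at z105',L+np.array([0,-1,-1])*(L[2]-105))
lids(('scene',),z0=105,y=(-180,150),x=(450,710))
"
```

```text
[631.17  99.22 188.82] [ 3.14 -0.    1.57] [ 0.21  0.22 -1.87] 27.239117537971016
side [251.01 164.29] [{'point': [250.5, 165.2], 'score': 0.83}]
scene [235.78 173.74] [{'point': [236.5, 173.0], 'score': 0.7}]
aim at z105 [631.17 -69.6  105.  ]
scene 109 [524.6 -79.  106. ] [525.2 -73.3] 29.9 [192. 126. 110.]
scene 200 [632.4 -68.5 105.6] [632.3 -69.4] 34.1 [210. 181.  87.]
scene 215 [634.4  34.8 105.5] [634.   32.8] 30.6 [116. 132. 166.]
scene_52.15
```

>>> drive_tool(deltas="0.02 -0.02 0 0 0.02; 0.05 -0.05 0 0 0.02; 0.08 -0.08 0 0 0.02; 0.098 -0.096 0 0 0.02; 0.105 -0.102 0 0 0.02; 0.105 -0.102 0 0 0.02; 0.105 -0.102 0 0 0.02; 0.105 -0.102 0 0 0.02")

```text
clock: 53.15
eef_pos: [530.0, 203.0, 188.7]
tool_rot: [3.141, 0.0, 1.569]
force: [-0.6, -0.7, -1.5]
width: 27.0
```

>>> drive_tool(deltas="0 0 0 0 0.02; 0 0 0 0 0.02; 0 0 0 0 0.02; 0 0 0 0 0.02; 0 0 0 0 0.02; 0 0 0 0 0.02; 0 0 0 0 0.02; 0 0 0 0 0.02; 0 0 0 0 0.02; 0 0 0 0 0.02; 0 0 0 0 0.02; 0 0 0 0 0.02")

```text
clock: 54.65
eef_pos: [529.2, 204.2, 188.8]
tool_rot: [3.142, -0.0, 1.571]
force: [0.5, -0.1, -0.7]
width: 27.1
```

```bash
python3 -c "
from th import *
s=ctrl.read_state(); print(s['eef_pos'],s['tool_rot'],s['force'],s['width'])
e=s['eef_pos']; L=e+[0,-98,-13]
for n in ('side','scene'):
  p=imaging.get_image(n)
  print(n,w2px(p,L),[d for d in models.landmark_of(p,'lens')[:2]])
print('aim at z105',L+np.array([0,-1,-1])*(L[2]-105))
lids(('side','scene',),z0=105,y=(-180,150),x=(450,710))
"
```

```text
[529.18 204.22 188.83] [ 3.14 -0.    1.57] [ 0.55 -0.12 -0.73] 27.106402192008005
side [271.1 186.8] [{'point': [273.5, 187.7], 'score': 0.69}]
scene [282.79 167.62] [{'point': [283.1, 166.1], 'score': 0.6}]
aim at z105 [529.18  35.4  105.  ]
side 160 [524.  -68.3 103.1] [524.2 -71.5] 31.4 [176. 104.  98.]
side 67 [644.6  41.8 102.8] [639.   36.2] 27.3 [ 96. 114. 156.]
side 198 [525.9  38.  103.2] [526.   35.4] 31.4 [113. 148. 114.]
side_54.90
scene 181 [528.7 -68.8 105.9] [526.4 -71. ] 32.8 [187. 107.  93.]
scene 196 [530.8  37.  105.5] [528.6  34.8] 33.5 [115. 152. 107.]
scene 197 [631.9 -69.  105.4] [632.9 -70.8] 32.6 [210. 181.  88.]
scene 208 [634.5  34.4 105.7] [631.5  34.1] 31.9 [116. 133. 166.]
scene_54.95
```

Next blue: x +103, y −2.

>>> drive_tool(deltas="0 0.02 0 0 0.02; 0 0.05 0 0 0.02; -0.002 0.08 0 0 0.02; -0.002 0.096 0 0 0.02; -0.002 0.103 0 0 0.02; -0.002 0.103 0 0 0.02; -0.002 0.103 0 0 0.02; -0.002 0.103 0 0 0.02")

```text
clock: 55.95
eef_pos: [631.6, 202.5, 189.0]
tool_rot: [-3.141, -0.0, 1.571]
force: [0.3, 0.6, -0.3]
width: 27.1
```

>>> drive_tool(deltas="0 0 0 0 0.02; 0 0 0 0 0.02; 0 0 0 0 0.02; 0 0 0 0 0.02; 0 0 0 0 0.02; 0 0 0 0 0.02; 0 0 0 0 0.02; 0 0 0 0 0.02; 0 0 0 0 0.02; 0 0 0 0 0.02; 0 0 0 0 0.02; 0 0 0 0 0.02")

```text
clock: 57.45
eef_pos: [632.2, 202.2, 188.8]
tool_rot: [3.142, -0.0, 1.571]
force: [-1.0, -0.1, -1.3]
width: 27.7
```

```bash
python3 -c "
from th import *
np.set_printoptions(precision=4,suppress=True)
s=ctrl.read_state(); print(s['eef_pos'],s['tool_rot'],s['force'],s['width'])
e=s['eef_pos']; L=e+[0,-98,-13]
for n in ('side','scene'):
  p=imaging.get_image(n)
  print(n,w2px(p,L),[d for d in models.landmark_of(p,'lens')[:2]])
print('aim at z105',L+np.array([0,-1,-1])*(L[2]-105))
lids(('scene',),z0=105,y=(-180,150),x=(450,710))
from scipy.spatial.transform import Rotation as R
M=R.from_euler('xyz',s['tool_rot']).as_matrix(); print(M.T@(np.array([429.2,-370.0,225])-s['eef_pos']))
"
```

```text
[632.2072 202.2054 188.8237] [ 3.1415 -0.      1.5708] [-1.0229 -0.0876 -1.261 ] 27.65164678650115
side [235.5609 179.936 ] [{'point': [239.0, 175.6], 'score': 0.82}, {'point': [219.9, 195.0], 'score': 0.26}]
scene [264.1613 186.1255] [{'point': [261.8, 185.0], 'score': 0.82}]
aim at z105 [632.2072  33.3817 105.    ]
scene 177 [528.6 -69.8 105.5] [528.2 -71.7] 33.3 [188. 108.  94.]
scene 146 [528.   30.9 106. ] [529.8  31.4] 32.0 [131. 160. 119.]
scene 195 [632.1 -68.9 105.6] [629.1 -70.3] 33.0 [211. 182.  89.]
scene 211 [634.2  34.8 105.8] [633.2  33.9] 31.4 [118. 134. 167.]
scene_57.70
[-572.2123 -202.9825  -36.2056]
```

>>> drive_tool(deltas="0 0 -0.02 0 0.02; 0 0 -0.036 0 0.02; -0.025 -0.009 -0.036 -3 0.02; -0.070 -0.025 -0.036 -9 0.02; -0.115 -0.041 -0.036 -15 0.02; -0.160 -0.057 -0.036 -21 0.02; -0.205 -0.073 -0.036 -27 0.02; -0.250 -0.089 -0.036 -33 0.02; -0.295 -0.105 -0.036 -39 0.02; -0.340 -0.121 -0.036 -45 0.02; -0.365 -0.130 -0.036 -49 0.02; -0.375 -0.133 -0.036 -50 0.02")

```text
clock: 59.2
eef_pos: [498.6, -174.8, 225.2]
tool_rot: [-3.141, 0.001, 2.44]
force: [0.5, 0.4, -2.0]
width: 27.7
```

```bash
python3 -c "
from th import *
np.set_printoptions(precision=4,suppress=True)
s=ctrl.read_state(); print(s['eef_pos'],s['tool_rot'],s['qpos'],s['width'])
from scipy.spatial.transform import Rotation as R
M=R.from_euler('xyz',s['tool_rot']).as_matrix(); print(M.T@(np.array([429.2,-370.0,225])-s['eef_pos']),np.degrees(2.772-s['tool_rot'][2]))
"
```

```text
[ 498.6259 -174.824   225.2497] [-3.1412  0.0008  2.4403] [ 0.5353  0.4813 -0.3656  1.8565  0.2244  0.8434  0.9272] 27.668278864417218
[ -72.8778 -193.9132    0.3784] 19.002460677193675
```

>>> drive_tool(deltas="-0.010 -0.026 0 -4 0.02; -0.025 -0.067 0 -9 0.02; -0.040 -0.108 0 -14 0.02; -0.055 -0.148 0 -18.8 0.02; -0.067 -0.180 0 -18.8 0.02; -0.0731 -0.1961 0 -18.8 0.02; -0.0731 -0.1961 0 -18.8 0.02; -0.0731 -0.1961 0 -18.8 0.02; -0.0731 -0.1961 0 -18.8 0.02; -0.0731 -0.1961 0 -18.8 0.02; -0.0731 -0.1961 0 -18.8 0.02; -0.0731 -0.1961 0 -18.8 0.02")

```text
clock: 60.7
eef_pos: [429.2, -369.9, 224.8]
tool_rot: [3.142, 0.0, 2.772]
force: [0.9, 0.3, -0.9]
width: 27.0
```

```bash
python3 -c "
from th import *
np.set_printoptions(precision=4,suppress=True)
s=ctrl.read_state(); print(s['eef_pos'],s['tool_rot'],s['qpos'],s['width'])
from scipy.spatial.transform import Rotation as R
M=R.from_euler('xyz',s['tool_rot']).as_matrix(); print(M.T@(np.array([429.2,-370.0,51])-s['eef_pos']),np.degrees(2.772-s['tool_rot'][2]))
p=imaging.get_image('wrist');save(p,'wret')
"
```

```text
[ 429.154  -369.8609  224.8105] [3.1415 0.     2.7717] [ 0.9506  0.5456 -0.4419  1.7542  0.2859  0.9057  1.5877] 27.02615514134323
[ -0.0928  -0.1236 173.8105] 0.01881809538639391
```

View pics/wret.png

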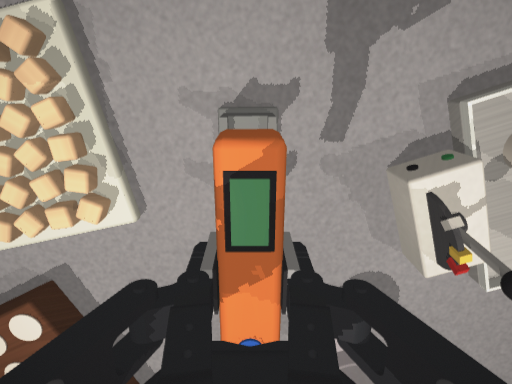

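Aligned with the rest. Lowering.

>>> drive_tool(deltas="0 0 0.04 0 0.02; 0 0 0.08 0 0.02; 0 0 0.12 0 0.02; 0 0 0.145 0 0.02; 0 0 0.16 0 0.02; 0 0 0.168 0 0.02; 0 0 0.172 0 0.02; 0 0 0.1735 0 0.02; 0 0 0.1738 0 0.02; 0 0 0.1738 0 0.02; 0 0 0.1738 0 0.02")

```text
clock: 62.12
eef_pos: [429.2, -370.1, 51.3]
tool_rot: [-3.141, 0.0, 2.771]
force: [0.4, 0.4, -1.1]
width: 27.6
```

>>> drive_tool(deltas="0 0 0.0005 0 0.032; 0 0 0.0005 0 0.045; 0 0 0.0005 0 0.06; 0 0 0.0005 0 0.0854; 0 0 0.0005 0 0.0854; 0 0 0.0005 0 0.0854; 0 0 -0.03 0 0.0854; 0 0 -0.08 0 0.0854; -0.02 0 -0.14 0 0.0854; -0.04 0.01 -0.19 0 0.0854; -0.04 0.03 -0.20 0 0.0854; -0.04 0.03 -0.20 0 0.0854")

```text
clock: 63.62
eef_pos: [477.9, -354.3, 251.2]
tool_rot: [3.141, 0.0, 2.775]
force: [-0.5, 0.0, -0.8]
width: 85.2
```

```bash
python3 -c "
from th import *
th('9',('wrist','side'))
lids(('side','scene','wrist'),z0=105,y=(-180,150),x=(450,710))
from lev import *
knob()
s=ctrl.read_state(); print(s['eef_pos'],s['clock'])"
```

```text
wrist 3501 top 84.76849855154383 ((434.8564147949219, -372.04351806640625), (28.002599716186523, 137.554443359375), 69.00138854980469)
 mean [ 428.34 -369.17   84.77] yaw 2.7739466556415335
  thermometer 0.83 [221.7 128.4] [ 431.52 -369.3    55.  ]
  rest 0.6 [221.3 121.6] [ 428.14 -373.55    0.  ]
  lens 0.72 [224.3 204.9] [ 522.92 -405.5    38.  ]
side 121 top 83.58265803222011 ((429.544921875, -367.80889892578125), (31.222597122192383, 130.01318359375), 70.25125122070312)
 mean [ 428.32 -366.82   83.58] yaw 2.793146053034113
  thermometer 0.65 [345.4 162.5] [ 421.46 -357.45   55.  ]
  rest 0.62 [341.6 172.7] [ 435.74 -381.59    0.  ]
  lens 0.89 [321.7 157. ] [ 520.73 -409.63   38.  ]
side 149 [628.5 -67.5 103.1] [630.8 -70.6] 31.7 [197. 173. 114.]
side 164 [523.7 -68.  103.2] [524.5 -70.7] 31.8 [173. 102.  95.]
side 178 [629.9  36.  103.1] [630.6  32.6] 32.0 [105. 123. 162.]
side 196 [526.2  37.9 103.2] [526.4  34.7] 31.9 [111. 146. 112.]
side_64.08
scene 174 [528.1 -70.1 105.5] [525.6 -72.1] 32.9 [187. 108.  94.]
scene 195 [530.7  37.  105.4] [527.2  36.5] 33.0 [115. 151. 107.]

[... 354 characters left out ...]
]
   yel 169 [ 575.8 -204.1  108.9] [ 569.9 -208.6   96.6] [ 590.2 -196.   113.5]
side 51 fit [ 582.2 -186.   152.7] rms 1.576685199793819 circ (287.5, 149.10000610351562) 3.982558488845825 [ 582.7 -184.9  154. ]
   red 10 [ 591.5 -196.3   95.2] [ 567.7 -209.1   61.1] [ 599.2 -171.6  104.4]
   yel 4 [ 573.8 -202.2  110.6] [ 570.4 -207.6  109.8] [ 576.2 -197.3  111.5]
scene 48 fit [ 582.1 -185.3  155.3] rms 2.686535471166412 circ (197.8103485107422, 150.2586212158203) 3.926063060760498 [ 580.  -189.2  154. ]
   red 11 [ 596.8 -199.5  103. ] [ 592.1 -204.7   96.7] [ 602.1 -195.7  106.3]
   yel 16 [ 577.  -199.8  111.7] [ 572.  -209.9  101.8] [ 581.6 -186.3  123.8]
[ 477.2 -356.5  251. ] 64.325
```

View pics/wrist_th9.png

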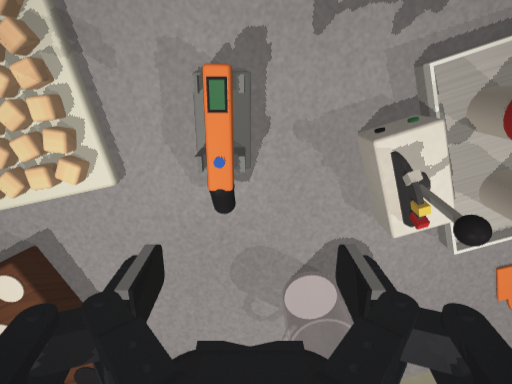

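View pics/side_th9.png

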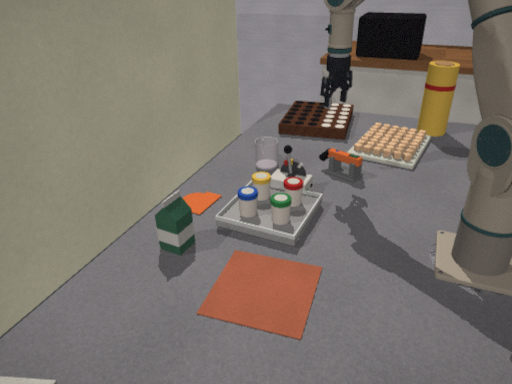

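```bash
python3 -c "
from lev import *
for n in ('wrist','side','scene'):
  p=imaging.get_image(n); v=cloud(p); c=p['color'].astype(int)
  m=(v[...,2]>85)&(v[...,2]<134)&(abs(v[...,0]-576)<16)&(abs(v[...,1]+184)<8)&(c.max(-1)<150)&(c.max(-1)-c.min(-1)<25)
  q=v[m]
  if len(q)<8: print(n,len(q)); continue
  for it in range(6):
    A=np.polyfit(q[:,2],q[:,0],1); r=q[:,0]-np.polyval(A,q[:,2]); q=q[abs(r)<max(2,2*r.std())]
  print(n,len(q),'lean',np.arctan(A[0]),'x at z60,154',np.polyval(A,[60,154]),r.std())
  b=(abs(v[...,2]-60)<3)&(abs(v[...,0]-570)<90)&(abs(v[...,1]+185)<44); print(v[b].min(0),v[b].max(0))
"
```

```text
wrist 299 lean 0.14209211694417923 x at z60,154 [566.2 579.7] 0.8503839072835611
[ 503.9 -223.4   57. ] [ 636.5 -141.1   63. ]
side 36 lean 0.1044296230711575 x at z60,154 [569.2 579.1] 2.2979807405339163
[ 504.2 -218.5   57. ] [ 630.7 -141.1   62.9]
scene 32 lean 0.09872183328519048 x at z60,154 [571.4 580.7] 3.1266663434164714
[ 501.4 -223.5   57.1] [ 638.  -141.2   63. ]
```

Lever lean about 0.145 rad, which is 0.745 against the 0.75 target. Handing in.

```bash
python3 -c "
from h import *
print(ctrl.finish_job())"
```

```text
the job is handed in; nothing more can be done
None
```

I finished the job and handed it in at about 64 s. `ctrl.finish_job()` reports no verdict, so the results below are from my own last checks.

- **Tubs:** All four were there and now stand upright in the tray, with lids about 105 mm up and clear of the rim. Blue was knocked aside partway through. I measured its new position and picked it up there.
- **Lever:** The first grip slipped off the knob after moving it partway, so I pushed it the rest of the way with the closed fingers. The wrist camera puts it at about 0.745, against 0.75 for yellow. The noisier fits from the side and scene cameras gave about 0.70.
- **Readings:** I aimed in the order red, yellow, green, blue, from about 100 mm at 45° down. Each hold lasted at least 1.5 s, with the computed aim within about 2 mm of the label centre. The side and scene cameras showed the lens where I expected it. For blue they were up to about 5 pixels off. No contact with the tubs showed.
- **Thermometer:** It is back in its rest within about 1 mm and 0.2° of how it lay at the start, by the wrist camera.
- **Carton, jug and scraper:** I never went near them, and in the last pictures they looked undisturbed. I did not measure their positions again.

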